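# Find the stamped parts crate and send it to dispatch

## Robot

A 7-joint arm with a two-finger parallel gripper is mounted at the origin on the work surface. World frame = base frame: x ahead of the robot, y to its left, z up, the work surface at z = 0. Lengths are in m, angles in rad, forces in N, time in s.
With the tool pointing down it reaches from about 0.4 to 0.875 m from the base axis. Payload 19.3 kg.
Tool frame: the origin (TCP) lies between the finger pads; the fingertips stand 17 mm ahead of it and the grasp point (between the pads) lies 2 mm behind it; x points along the fingers, y is the direction in which the jaws open and shut, and the axes are right-handed (so a half turn about x gives the same grasp; the last joint's range is limited). The gripper opens to 85 mm and grips with 20 to 120 N. Pads are 22 mm wide; open, the fingers measure 114 mm over their backs; the gripper's body (76 mm by 85 mm) begins 54 mm behind the grasp point. The pads swing forward as they close: fully open they stand 13 mm farther back than shut.
Start: joints at [1.168, 0.521, -0.036, 1.599, 0.021, 1.021, -0.113], TCP at [0.204, -0.591, 0.248] pointing down, gripper open.
Joint ranges: [-2.91, 2.91], [-0.3, 2.13], [-1.5, 1.42], [0.17, 2.43], [-1.26, 4.41], [0.16, 1.93], [-2.52, 2.52]. Speed limits (rad/s): [1.89, 1.89, 2.39, 2.39, 3.01, 3.01, 3.01].

## Interface

Orientations are given as [roll, pitch, yaw] about the fixed x, y, z axes, in that order (R = Rz(yaw) Ry(pitch) Rx(roll)).
In Python, from workcell import bot gives the robot as it stands.
- The arm moves only by the shell command python3 -m creep 'ROWS' [FORCE]. ROWS is JSON, a list of rows, each an object of numbers: "wx", "wy", "wz": the turn, a rotation vector about the tool's x, y, z in degrees; "tx", "ty", "tz": the shift along the tool's x, y, z in m; "claw": the closure, from 0 (fully open) to 1 (shut). A call has 1 to 8 rows; each row is the pose to reach, as a shift and turn from the pose measured when the call began, along the tool's axes at that moment; what a row does not reach only later rows make up. A row lasts 1/10 s, in which the tool goes at most 50 mm and 8.59 degrees, less where a joint would pass 70% of its speed; a pose out of reach is approached as far as the arm can. A call with a gripper value outside its range is refused whole. The fingers move at their own pace and stop on an object; FORCE is the grip in N (left out, the last holds). Time passes only in rows, so rows that repeat a pose let the fingers close. It gives the time, the measured TCP pose, the force and the opening at its end, in the units of the state.
- bot.observe(): the state, without advancing time (a new reading comes with each control period).
- bot.grab_frame(name): name is "scene" or "side" or "wrist"; returns the picture (420x560x3 uint8, blue, green, red); there is no depth.
- bot.get_calibration(name): a dict with "fx", "fy", "cx", "cy" (pixels), "dist_coeffs" ([k1, k2, p1, p2, k3] as OpenCV has them; the pictures are not rectified), "R" (3x3) and "t" (3): a world point X has camera coordinates R X + t. Camera axes: x right, y down, z forward; pixel columns grow to the right and rows downward; lengths in m; the calibration is good to about 2 mm. A picture is of the moment at which its call begins: read the wrist's pose just before it. get_calibration takes no time and is no camera call; for the wrist camera it gives the pose at the moment of the call.
- bot.job_done(): hands the job in, once; it reports no verdict.
The state is a dict: "clock": time; "qpos": joint angles; "qd": joint speeds; "joint_efforts": joint torques, N m; "position": TCP position; "tool_rot": TCP orientation; "force": force on the tool from outside, world axes, zero at the start; "moment": the same for the moment, N m; "grip_width": finger opening in m.
Only numpy, scipy, OpenCV 4.12 (cv2) and the standard library are available. Lean on these libraries where they do the work, as an engineer would, in place of code of your own. Each camera call takes 0.05 s, during which the arm holds its last target.

## Task

Only one of the two wooden parts crates has the stamp burnt under its floor. Starting with the crate on the robot's left, tip each one up towards the robot (the steel bar keeps it from sliding) until its underside stands steeply in view (far edge up, about 60 degrees, near edge on the bench) for a moment, and let it down flat and gently. Then push the stamped one forward until it stands wholly between the two white tape lines of the dispatch lane; never lift a crate, leave the other crate in its place and do not disturb the sleeve, the bottle or the case.

Things in the scene. Friction and masses are not known exactly. Their poses are not given: they have to be found in the camera images.
- crate_a: the stamped one of two like open wooden crates: a dark burnt ring 100 mm across with a cross in it, mid-underside, seen only when tipped; the crates swap places. 160 deep (x) by 200 long (y) by 75 mm high, walls 9 mm, about 0.6 kg. Origin: centre of its underside; x away from the robot, y to its left. Tipped about its near edge it leans back on your finger up to some 70 degrees, then falls over
- crate_b: the crate without a stamp, same size, mass and axes. Inside each crate (floor 16 mm up, on two 8 mm high runners along x) four steel bushings, tops 50 mm above the bench, are fixed on a peg board in the far half (x +23 to +67 mm); the near half (x -71 to +23 mm) is empty, so fingertips fit inside the near wall
- rail: stop bar: steel, 40 wide (x) by 660 long (y) by 6 mm high, fixed on the bench on the robot's side of the crates. Origin: centre of its underside; its face to the crates is at x +20 mm. Crates start 5 to 17 mm off that face, parallel within 3 degrees. Pulled towards the robot by its near wall, a crate slides to the bar, then tips there about its near bottom edge
- lane: dispatch lane beyond the crates: two flat white tape lines along y, each 25 mm wide, 780 mm long, 210 mm between their inner edges (at x -105 and +105 mm). Origin: middle of the lane on the bench; x across the lane, away from the robot. The near inner edge is 85 to 120 mm beyond the stop bar's face: crates start partly over it
- sleeve: loose steel sleeve, 36 mm diameter, 40 mm high, standing between the two crates; a bystander. Origin: centre of its underside
- bottle: orange water bottle, 68 mm diameter, 210 mm high, on the robot's left; a bystander. Origin: centre of its underside
- caliper_case: dark green caliper case, 130 by 160 by 40 mm high, on the robot's right; a bystander. Origin: centre of its underside
- crate_a_nl (a point): near left bottom corner of crate_a (x -80, y +100, z 0 mm in the crate's frame); moves with the crate
- crate_a_nr (a point): near right bottom corner of crate_a (x -80, y -100, z 0 mm in the crate's frame); moves with the crate
- crate_a_fl (a point): far left bottom corner of crate_a (x +80, y +100, z 0 mm in the crate's frame); moves with the crate
- crate_a_fr (a point): far right bottom corner of crate_a (x +80, y -100, z 0 mm in the crate's frame); moves with the crate
- crate_b_nl (a point): near left bottom corner of crate_b (x -80, y +100, z 0 mm in the crate's frame); moves with the crate
- crate_b_nr (a point): near right bottom corner of crate_b (x -80, y -100, z 0 mm in the crate's frame); moves with the crate
- crate_b_fl (a point): far left bottom corner of crate_b (x +80, y +100, z 0 mm in the crate's frame); moves with the crate
- crate_b_fr (a point): far right bottom corner of crate_b (x +80, y -100, z 0 mm in the crate's frame); moves with the crate

How it is judged:
On the way, in this order (a step that is already met when the one before it is completed fails the run):
1. the crate on the robot's left is tipped up towards the robot by 55 degrees or more, its near edge on the bench (((y of crate_a in the frame of crate_b above 0 m and height (world z) of each of crate_a_fl, crate_a_fr above 0.131 m and height (world z) of each of crate_a_nl, crate_a_nr below 0.02 m) or (y of crate_b in the frame of crate_a above 0 m and height (world z) of each of crate_b_fl, crate_b_fr above 0.131 m and height (world z) of each of crate_b_nl, crate_b_nr below 0.02 m))), for 0.2 s.
2. the left crate is flat again and the right one is tipped up in the same way (((y of crate_a in the frame of crate_b above 0 m and height (world z) of each of crate_b_fl, crate_b_fr above 0.131 m and height (world z) of each of crate_b_nl, crate_b_nr below 0.02 m and angle between crate_a's own z axis and vertical below 0.04 rad and height (world z) of crate_a below 0.006 m) or (y of crate_b in the frame of crate_a above 0 m and height (world z) of each of crate_a_fl, crate_a_fr above 0.131 m and height (world z) of each of crate_a_nl, crate_a_nr below 0.02 m and angle between crate_b's own z axis and vertical below 0.04 rad and height (world z) of crate_b below 0.006 m))), for 0.2 s.
3. both crates are flat on the bench (angle between each of crate_a, crate_b's own z axis and vertical below 0.04 rad and height (world z) of each of crate_a, crate_b below 0.006 m), for 0.1 s.
At the end, for the whole second after the job is handed in: crate_a, the stamped one, stands flat and at rest with all four bottom corners between the inner edges of the two tape lines (4 mm over an edge is let pass) and within their length; crate_b is flat and at rest within 45 mm of where it started (all of step 3 and x of crate_a_nl in the frame of lane between -0.109 and 0.109 m and y of crate_a_nl in the frame of lane between -0.39 and 0.39 m and x of crate_a_nr in the frame of lane between -0.109 and 0.109 m and y of crate_a_nr in the frame of lane between -0.39 and 0.39 m and x of crate_a_fl in the frame of lane between -0.109 and 0.109 m and y of crate_a_fl in the frame of lane between -0.39 and 0.39 m and x of crate_a_fr in the frame of lane between -0.109 and 0.109 m and y of crate_a_fr in the frame of lane between -0.39 and 0.39 m and linear speed of each of crate_a, crate_b below 0.01 m/s and distance of crate_b from where it was at the start of the episode below 0.045 m); the robot touches nothing.
It fails at once if a crate is lifted clear of the bench (height (world z) of each of crate_a_nl, crate_a_nr, crate_a_fl, crate_a_fr above 0.012 m or height (world z) of each of crate_b_nl, crate_b_nr, crate_b_fl, crate_b_fr above 0.012 m).
It fails at once if a crate is tipped right over (beyond 80 degrees) (angle between any of crate_a, crate_b's own z axis and vertical above 1.4 rad).
It fails at once if a crate is dropped or flung instead of let down gently (it turns faster than 4 rad/s) (angular speed of any of crate_a, crate_b above 4 rad/s).
It fails at once if the sleeve, the bottle or the case is knocked over or shifted by more than 20 mm (distance of any of sleeve, bottle, caliper_case from where it was at the start of the episode above 0.02 m or angle between any of sleeve, bottle's own z axis and vertical above 0.5 rad).
It also fails if it takes over 72 s, if anything falls off the work surface, if the arm or the gripper's body presses on something with over 40 N, if the wrist force passes 120 N, or if a joint passes its speed limit or range.

## Working session

There is one attempt and no reset: what is moved stays moved. The work goes in short steps, Python scripts to look and compute and a shell command to move; the robot and the scene stay as the last step left them, time stands still between calls to the robot, and variables do not carry over. Pictures are saved under pics/ and viewed, and the job is handed in when it is done.

```bash
mkdir -p pics; ls; python3 - <<'E'
from workcell import bot
import cv2
s=bot.observe();print({k:(v if not hasattr(v,'__len__') else [round(float(x),3) for x in v]) for k,v in s.items()})
for n in ("scene","side","wrist"):
    c=bot.get_calibration(n);print(n,c)
    cv2.imwrite(f"pics/{n}0.png",bot.grab_frame(n))
E
```

```text
pics
{'clock': 0.0, 'qpos': [1.168, 0.522, -0.036, 1.6, 0.021, 1.021, -0.113], 'qd': [0.001, 0.002, -0.0, 0.0, -0.002, -0.0, 0.001], 'joint_efforts': [-0.001, -92.711, 1.979, -36.994, 0.018, 0.008, -0.0], 'position': [0.204, -0.59, 0.248], 'tool_rot': [-1.507, 1.57, 1.967], 'force': [0.671, 0.411, -0.645], 'moment': [0.026, 0.034, -0.032], 'grip_width': 0.08559880183129552}
scene {'fx': 406.1540274318812, 'fy': 406.1540274318812, 'cx': 283.11562095311183, 'cy': 197.23192619775452, 'dist_coeffs': array([-0.02480779,  0.        ,  0.        ,  0.        ,  0.        ]), 'R': array([[-0.6125726 ,  0.79041126,  0.00220359],
       [ 0.62636497,  0.48713259, -0.6085793 ],
       [-0.48210137, -0.37141875, -0.79349   ]]), 't': array([ 0.35777214, -0.36515147,  1.45689569])}
side {'fx': 470.6028458758239, 'fy': 470.6028458758239, 'cx': 273.57358994732016, 'cy': 207.97549975555455, 'dist_coeffs': array([-0.03450927,  0.        ,  0.        ,  0.        ,  0.        ]), 'R': array([[-0.95682336, -0.29041364, -0.01220593],
       [-0.13047653,  0.4666459 , -0.8747671 ],
       [ 0.25974014, -0.83540501, -0.48438986]]), 't': array([0.56583013, 0.13318563, 1.27127708])}
wrist {'fx': 339.4837374691426, 'fy': 339.4837374691426, 'cx': 284.7690587286879, 'cy': 214.60865631831305, 'dist_coeffs': array([-0.01301413,  0.        ,  0.        ,  0.        ,  0.        ]), 'R': array([[ 0.326006  , -0.94536602, -0.00178033],
       [-0.90757921, -0.31350137,  0.27931499],
       [-0.26461304, -0.08944257, -0.96019788]]), 't': array([-0.62330758, -0.03602742,  0.37971775])}
```

View pics/scene0.png

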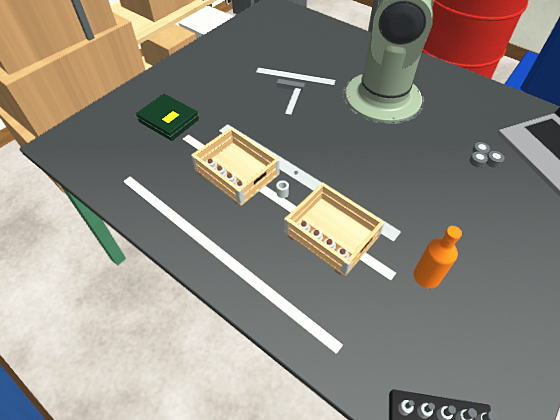

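View pics/side0.png

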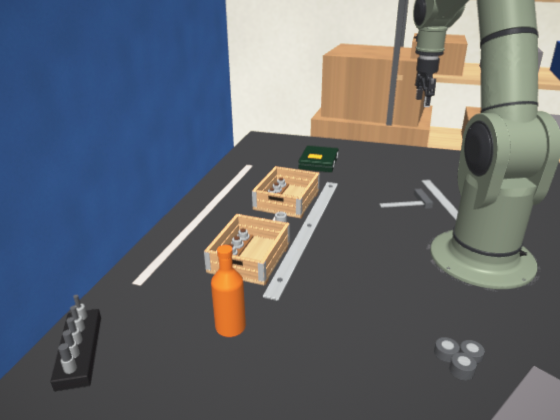

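View pics/wrist0.png

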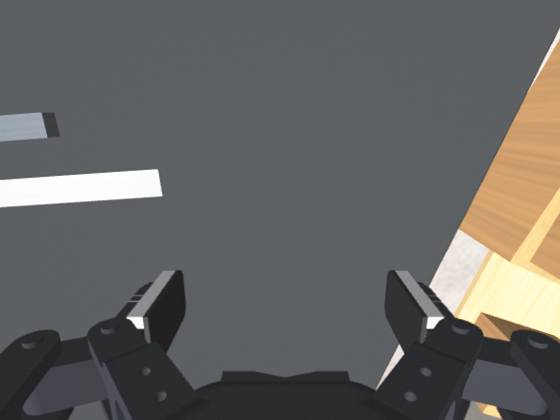

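The scene view shows the left crate (next to the bottle) around (335,228), the right crate around (235,165), the rail behind them and the far tape from (128,180) to (340,350). Next I'll measure them.

```bash
cat > h.py <<'E'
import cv2, numpy as np
from workcell import bot
from scipy.spatial.transform import Rotation as Rn
def ray(c,px):
    K=np.array([[c['fx'],0,c['cx']],[0,c['fy'],c['cy']],[0,0,1]])
    u=cv2.undistortPoints(np.array(px,float).reshape(-1,1,2),K,np.array(c['dist_coeffs'])).reshape(-1,2)
    d=np.c_[u,np.ones(len(u))]@c['R']
    return -c['R'].T@c['t'],d
def onz(c,px,z):
    o,d=ray(c,px); return o+d*((z-o[2])/d[:,2])[:,None]
def proj(c,X):
    K=np.array([[c['fx'],0,c['cx']],[0,c['fy'],c['cy']],[0,0,1]])
    return cv2.projectPoints(np.array(X,float).reshape(-1,1,3),cv2.Rodrigues(np.array(c['R']))[0],np.array(c['t']),K,np.array(c['dist_coeffs']))[0].reshape(-1,2)
def st():
    s=bot.observe();R=Rn.from_euler('xyz',s['tool_rot']).as_matrix()
    return s,np.array(s['position']),R
E
python3 - <<'E'
import cv2
a=cv2.imread('pics/scene0.png')
cv2.imwrite('pics/sz1.png',cv2.resize(a[115:285,175:405],None,fx=3.4,fy=3.4,interpolation=cv2.INTER_CUBIC))
b=cv2.imread('pics/side0.png')
cv2.imwrite('pics/sd1.png',cv2.resize(b[150:300,195:350],None,fx=4,fy=4,interpolation=cv2.INTER_CUBIC))
E
```

```text
(no output)
```

View pics/sz1.png

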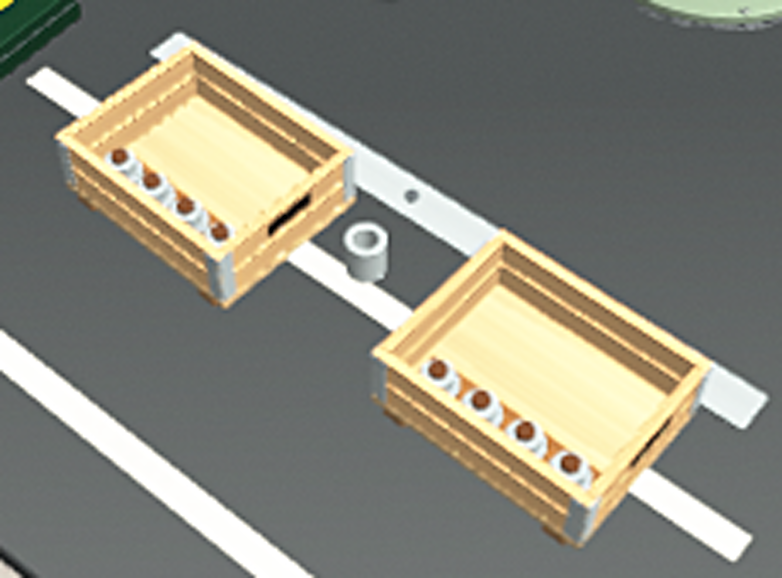

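View pics/sd1.png

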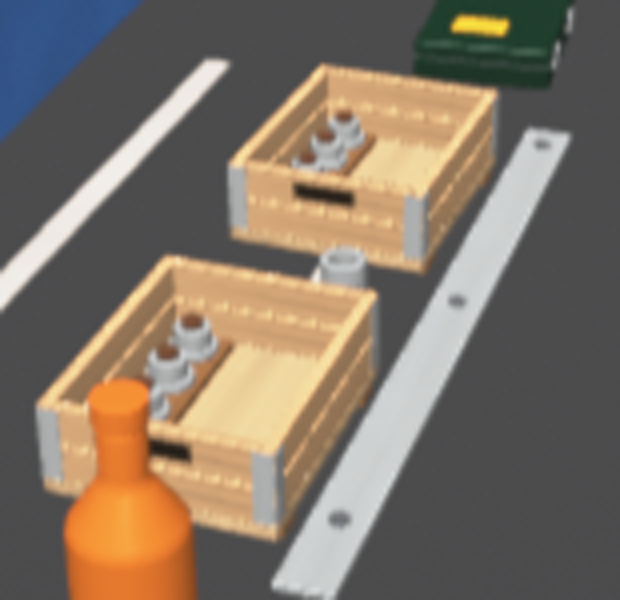

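```bash
python3 - <<'E'
from h import *
np.set_printoptions(precision=4,suppress=True)
S=bot.get_calibration('scene');D=bot.get_calibration('side')
fs=lambda l:[(175+u/3.4,115+v/3.4) for u,v in l]
fd=lambda l:[(195+u/4,150+v/4) for u,v in l]
def rep(n,P):
    c=P.mean(0);print(n,P[:,:2].tolist(),'c',c,'dy edge',P[1]-P[0],'far',P[3]-P[0], 'yaw',np.degrees(np.arctan2(*( (P[1]-P[0])[:2]*[-1,1]))))
for n,l,f,c in [('L scene',[(503,230),(712,367),(590,500),(374,352)],fs,S),('R scene',[(191,43),(354,153),(215,255),(58,137)],fs,S),
 ('L side',[(378,293),(277,458),(38,403),(170,256)],fd,D),('R side',[(498,91),(425,193),(230,162),(322,66)],fd,D)]:
    rep(n,onz(c,f(l),0.075))
print('rail far edge side',onz(D,fd([(275,585),(528,130)]),0.006),'near',onz(D,fd([(335,600),(570,135)]),.006))
print('rail far edge scene',onz(S,fs([(743,430),(440,237),(153,57)]),0.006), 'near',onz(S,fs([(768,398),(183,32)]),.006))
print('far tape inner edge',onz(S,fs([(0,330),(314,578)]),0),onz(S,[(131,178),(342,346)],0))
print('far tape inner side',onz(D,[(253,167),(141,281)],0), onz(D,fd([(230,63)]),0))
print('near tape far edge',onz(S,fs([(28,85),(735,562),(290,262),(395,328)]),0),'near edge',onz(S,fs([(45,67),(752,538),(410,308)]),0))
print('sleeve base',onz(S,fs([(366,268)]),0),'top c',onz(S,fs([(366,238)]),0.04),onz(D,fd([(344,258)]),.04))
print('bottle cap top',onz(S,[(454,232)],.21),onz(D,fd([(120,390)]),.21))
E
```

```text
L scene [[0.5221721546198906, 0.08985748605672211], [0.5358621922070971, 0.2885735028015346], [0.6869489886877764, 0.2761447930567005], [0.6802837609367158, 0.08047591920805708]] c [0.6063 0.1838 0.075 ] dy edge [0.0137 0.1987 0.    ] far [ 0.1581 -0.0094  0.    ] yaw -3.941020826358482
R scene [[0.5141161003840969, -0.2560015784039881], [0.529744990498968, -0.0567822899807327], [0.6838685452136404, -0.07611268157299966], [0.6698246258077021, -0.2671415927297549]] c [ 0.5994 -0.164   0.075 ] dy edge [0.0156 0.1992 0.    ] far [ 0.1557 -0.0111  0.    ] yaw -4.48570589985163
L side [[0.5173500629150409, 0.08986477506078194], [0.5250505342637048, 0.292262298613308], [0.6875191263272589, 0.27777968440957534], [0.6736077407037991, 0.08037175890851378]] c [0.6009 0.1851 0.075 ] dy edge [0.0077 0.2024 0.    ] far [ 0.1563 -0.0095  0.    ] yaw -2.178839946023414
R side [[0.5069993463139677, -0.2568177228512496], [0.5217735340486493, -0.061918690012975564], [0.6809946631524479, -0.07152489184048227], [0.6644913385756548, -0.2670778365059159]] c [ 0.5936 -0.1643  0.075 ] dy edge [0.0148 0.1949
[... 277 characters left out ...]
01 -0.3274  0.006 ]] near [[ 0.4852  0.3267  0.006 ]
 [ 0.4561 -0.3285  0.006 ]]
far tape inner edge [[ 0.8121 -0.2088 -0.    ]
 [ 0.8248  0.137   0.    ]] [[ 0.807  -0.4069  0.    ]
 [ 0.8375  0.3653  0.    ]]
far tape inner side [[ 0.796  -0.4013  0.    ]
 [ 0.8394  0.349   0.    ]] [[ 0.8018 -0.412   0.    ]]
near tape far edge [[ 0.5974 -0.4004 -0.    ]
 [ 0.6245  0.3746  0.    ]
 [ 0.6093 -0.0649  0.    ]
 [ 0.6094  0.0484  0.    ]] near edge [[ 0.5701 -0.4054  0.    ]
 [ 0.5994  0.3752  0.    ]
 [ 0.5853  0.0459 -0.    ]]
sleeve base [[ 0.5743 -0.0093  0.    ]] top c [[ 0.5739 -0.0096  0.04  ]] [[ 0.5704 -0.0091  0.04  ]]
bottle cap top [[0.5622 0.4401 0.21  ]] [[0.559  0.4358 0.21  ]]
```

```bash
cat >> h.py <<'E'
def Rdes(yaw,tilt,sgn):
    # tool x down (tilt>0: fingers lean forward/away from the robot at tip), tool y along +-crate y
    y=np.array([-np.sin(yaw),np.cos(yaw),0]);x0=np.array([np.cos(yaw),np.sin(yaw),0])
    tx=-np.cos(tilt)*np.array([0,0,1])+np.sin(tilt)*x0
    ty=sgn*y
    return np.c_[tx,ty,np.cross(tx,ty)]
def rel(P,Rt):
    s,p,R=st()
    t=R.T@(np.array(P)-p);w=np.degrees(Rn.from_matrix(R.T@Rt).as_rotvec())
    return np.round(t,4),np.round(w,2)
E
python3 - <<'E'
from h import *
np.set_printoptions(precision=4,suppress=True)
s,p,R=st();print(R)
for sg in (1,-1):print(sg,*rel([.55,.19,.25],Rdes(np.radians(-2.1),0,sg)))
q=s['qpos'];print(q)
E
```

```text
[[-0.0003  0.3267 -0.9451]
 [ 0.0008 -0.9451 -0.3267]
 [-1.     -0.0008  0.    ]]
1 [-0.0016 -0.6247 -0.5819] [-158.83   -0.06    0.01]
-1 [-0.0016 -0.6247 -0.5819] [21.17  0.01  0.05]
[ 1.1678  0.5219 -0.0363  1.5998  0.0212  1.0211 -0.1128]
```

```bash
python3 -m creep '[{"tx":0,"ty":-0.04,"tz":-0.045,"wx":5,"claw":0.4},{"tx":0,"ty":-0.075,"tz":-0.08,"wx":10,"claw":0.4},{"tx":0,"ty":-0.11,"tz":-0.115,"wx":16,"claw":0.4},{"tx":0,"ty":-0.145,"tz":-0.15,"wx":21.2,"claw":0.4},{"tx":0,"ty":-0.18,"tz":-0.185,"wx":21.2,"claw":0.4},{"tx":0,"ty":-0.215,"tz":-0.22,"wx":21.2,"claw":0.4},{"tx":0,"ty":-0.25,"tz":-0.255,"wx":21.2,"claw":0.4},{"tx":0,"ty":-0.285,"tz":-0.29,"wx":21.2,"claw":0.4}]'
python3 - <<'E'
from h import *
print(*rel([.575,.19,.25],Rdes(np.radians(-2.1),0,-1)));print(st()[0]['qpos'])
E
```

```text
[-0.0016 -0.6165 -0.6055] [2.117e+01 1.000e-02 5.000e-02]
[ 1.16779378  0.5218593  -0.03632897  1.59983994  0.02116809  1.02109696
 -0.11277595]$[0]: bad value
```

```bash
python3 -m creep '[{"wx":5.0,"wy":0.0,"wz":0.0,"tx":0.0,"ty":-0.035,"tz":-0.035,"claw":0.4},{"wx":10.0,"wy":0.0,"wz":0.0,"tx":0.0,"ty":-0.07,"tz":-0.07,"claw":0.4},{"wx":16.0,"wy":0.0,"wz":0.0,"tx":0.0,"ty":-0.105,"tz":-0.105,"claw":0.4},{"wx":21.2,"wy":0.0,"wz":0.0,"tx":0.0,"ty":-0.14,"tz":-0.14,"claw":0.4},{"wx":21.2,"wy":0.0,"wz":0.0,"tx":0.0,"ty":-0.175,"tz":-0.175,"claw":0.4},{"wx":21.2,"wy":0.0,"wz":0.0,"tx":0.0,"ty":-0.21,"tz":-0.21,"claw":0.4},{"wx":21.2,"wy":0.0,"wz":0.0,"tx":0.0,"ty":-0.245,"tz":-0.245,"claw":0.4},{"wx":21.2,"wy":0.0,"wz":0.0,"tx":0.0,"ty":-0.28,"tz":-0.28,"claw":0.4}]'
python3 - <<'E'
from h import *
print(*rel([.575,.19,.25],Rdes(np.radians(-2.1),0,-1)));print(st()[0]['qpos'])
E
```

```text
clock: 0.95
position: [0.3777, -0.2325, 0.2482]
tool_rot: [-1.291, 1.57, 1.813]
force: [1.1, -0.4, -0.4]
grip_width: 0.0511
[-0.0016 -0.4296 -0.1814] [-0.04  0.01  0.03]
[ 0.50392052  0.23553921 -0.10084018  2.05047861  0.03048026  0.85729972
 -1.22226489]
```

```bash
python3 -m creep '[{"wx":0,"wy":0,"wz":0,"tx":0,"ty":-0.045,"tz":-0.02,"claw":0.4},{"wx":0,"wy":0,"wz":0,"tx":0,"ty":-0.09,"tz":-0.04,"claw":0.4},{"wx":0,"wy":0,"wz":0,"tx":0,"ty":-0.135,"tz":-0.06,"claw":0.4},{"wx":0,"wy":0,"wz":0,"tx":0,"ty":-0.18,"tz":-0.08,"claw":0.4},{"wx":0,"wy":0,"wz":0,"tx":0,"ty":-0.225,"tz":-0.1,"claw":0.4},{"wx":0,"wy":0,"wz":0,"tx":0,"ty":-0.27,"tz":-0.12,"claw":0.4},{"wx":0,"wy":0,"wz":0,"tx":0,"ty":-0.315,"tz":-0.14,"claw":0.4},{"wx":0,"wy":0,"wz":0,"tx":0,"ty":-0.36,"tz":-0.155,"claw":0.4}]'
python3 - <<'E'
from h import *
print(*rel([.575,.19,.25],Rdes(np.radians(-2.1),0,-1)));print(st()[0]['qpos'])
cv2.imwrite('pics/w1.png',bot.grab_frame('wrist'))
E
```

```text
clock: 1.75
position: [0.5468, 0.1233, 0.2482]
tool_rot: [-1.344, 1.57, 1.76]
force: [0.7, -0.6, 0.6]
grip_width: 0.051
[-0.0018 -0.0677 -0.0257] [-0.06  0.01  0.03]
[-0.13570364  0.42830478 -0.25954898  1.76365441  0.12937356  0.96620725
 -2.05494066]
```

View pics/w1.png

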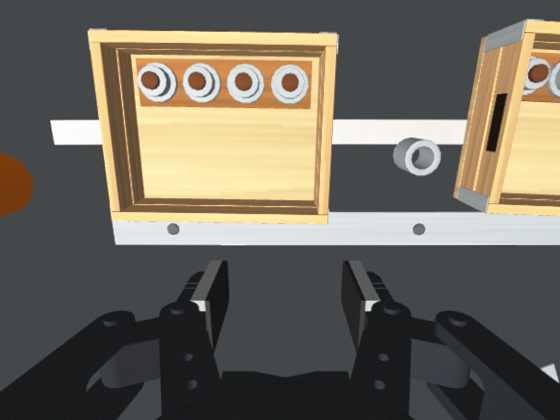

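Wrist view: left crate's top rim corners are at about (91,31), (337,36), (328,222) and (113,220). The rail is just below it and the sleeve is at (417,157).

```bash
python3 - <<'E'
from h import *
np.set_printoptions(precision=4,suppress=True)
W=bot.get_calibration('wrist')
print(onz(W,[(91,31),(337,35),(328,223),(111,220)],.075))
print('rail',onz(W,[(350,213),(470,211),(113,244),(470,244)],.006))
print('tape far',onz(W,[(54,121),(350,121),(450,121)],0),onz(W,[(54,144),(350,144)],0))
print('lip',onz(W,[(211,325),(375,325)],.23))
E
```

```text
[[0.6892 0.2841 0.075 ]
 [0.6794 0.0876 0.075 ]
 [0.5223 0.0943 0.075 ]
 [0.5313 0.2951 0.075 ]]
rail [[ 0.5112  0.0614  0.006 ]
 [ 0.5095 -0.0738  0.006 ]
 [ 0.482   0.3361  0.006 ]
 [ 0.4696 -0.0786  0.006 ]]
tape far [[ 0.6218  0.3791  0.    ]
 [ 0.6113  0.0625  0.    ]
 [ 0.6082 -0.0439  0.    ]] [[0.5977 0.3844 0.    ]
 [0.5872 0.062  0.    ]]
lip [[0.5214 0.1696 0.23  ]
 [0.5192 0.0895 0.23  ]]
```

```bash
python3 -m creep '[{"wx":0,"wy":0,"wz":0,"tx":0,"ty":-0.034,"tz":-0.013,"claw":0.4},{"wx":0,"wy":0,"wz":0,"tx":0,"ty":-0.068,"tz":-0.026,"claw":0.4},{"wx":0,"wy":0,"wz":0,"tx":0.04,"ty":-0.068,"tz":-0.026,"claw":0.4},{"wx":0,"wy":0,"wz":0,"tx":0.08,"ty":-0.068,"tz":-0.026,"claw":0.4},{"wx":0,"wy":0,"wz":0,"tx":0.12,"ty":-0.068,"tz":-0.026,"claw":0.4},{"wx":0,"wy":0,"wz":0,"tx":0.16,"ty":-0.068,"tz":-0.026,"claw":0.4},{"wx":0,"wy":0,"wz":0,"tx":0.186,"ty":-0.068,"tz":-0.026,"claw":0.4},{"wx":0,"wy":0,"wz":0,"tx":0.186,"ty":-0.068,"tz":-0.026,"claw":0.4}]'
python3 - <<'E'
from h import *
s,p,R=st();print(s['qpos'],p);
cv2.imwrite('pics/d2.png',bot.grab_frame('side'))
cv2.imwrite('pics/w2.png',bot.grab_frame('wrist'))
E
```

```text
clock: 2.6
position: [0.5739, 0.1988, 0.0591]
tool_rot: [-0.473, 1.565, 2.638]
force: [0.1, -0.3, 0.2]
grip_width: 0.0512
[-0.28176793  0.74826555 -0.21589747  1.76185464  0.23279023  0.65960246
 -2.22812114] [0.5738994  0.19884394 0.05913035]
```

View pics/d2.png

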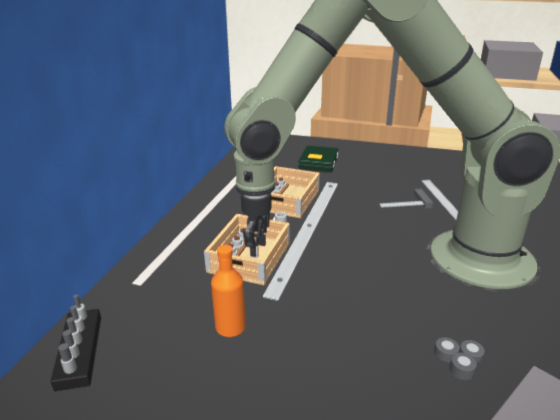

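View pics/w2.png

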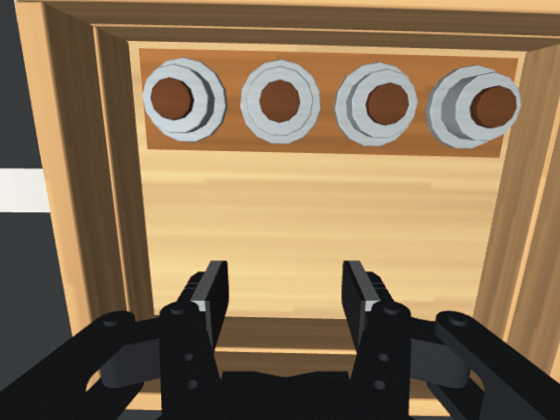

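```bash
python3 - <<'E'
from h import *
from scipy.optimize import brentq,fsolve
d=[([1.1678,.5219,-.0363,1.5998,.0212,1.0211],(.204,-.5905,.248)),([.5039,.2355,-.1008,2.0505,.0305,.8573],(.3777,-.2325,.2482)),([-.1357,.4283,-.2595,1.7637,.1294,.9662],(.5468,.1233,.2482)),([-.2818,.7483,-.2159,1.7619,.2328,.6596],(.5739,.1988,.0591))]
A=[];b=[]
for q,p in d:
    r=np.hypot(p[0],p[1]);A.append([np.sin(q[1]),np.sin(q[1]+q[3]),0,]);b.append(r)
    A.append([np.cos(q[1]),np.cos(q[1]+q[3]),1]);b.append(p[2])
x,res,*_=np.linalg.lstsq(np.array(A),np.array(b),rcond=None);print(x,np.array(A)@x-b)
L1,L2,c=x
for L3 in (.2,.3,.4):
  for px,pz,t in [(.575,.06,0),(.575,.06,20),(.5,.05,0),(.5,.05,20),(.5,.05,30)]:
    r=np.hypot(px,.19);t=np.radians(t)
    wr=r-L3*np.sin(t);wz=pz-c-L3+L3*np.cos(t)  # c includes -L3
    D=np.hypot(wr,wz);cq=(D*D-L1*L1-L2*L2)/(2*L1*L2);q4=np.arccos(cq)
    q2=np.arctan2(wr,wz)-np.arctan2(L2*np.sin(q4),L1+L2*np.cos(q4))
    print(L3,px,np.degrees(t),q2,q4,np.pi-t-q2-q4)
E
```

```text
[0.52467771 0.42422442 0.01657018] [-1.71717380e-03  1.33598822e-03 -8.29028099e-04  3.71479455e-04
  2.35259008e-03 -1.24932269e-03  3.71448051e-05 -4.58144980e-04]
0.2 0.575 0.0 0.7440892614512133 1.7666765291674706 0.6308268629711091
0.2 0.575 20.0 0.6916111402565492 1.9522316134553974 0.14868404947898073
0.2 0.5 0.0 0.6856381455507443 1.957859300517439 0.49809520752160985
0.2 0.5 20.0 0.6481109860962931 2.1327320747887972 0.011683742305836908
0.2 0.5 29.999999999999996 0.6577380690059693 2.2114597827264006 -0.25120397374087555
0.3 0.575 0.0 0.7440892614512133 1.7666765291674706 0.6308268629711091
0.3 0.575 20.0 0.6708782700422389 2.040852223889633 0.08079630925905512
0.3 0.5 0.0 0.6856381455507443 1.957859300517439 0.49809520752160985
0.3 0.5 20.0 0.6360946864340247 2.2172687421778483 -0.06083662542094581
0.3 0.5 29.999999999999996 0.6645903052187715 2.332007221822563 -0.3786036490498401
0.4 0.575 0.0 0.7440892614512133 1.7666765291674706 0.6308268629711091
0.4 0.575 20.0 0.6542648612012076 2.127276051698505 0.010985890291214329
0.4 0.5 0.0 0.6856381455507443 1.957859300517439 0.49809520752160985
0.4 0.5 20.0 0.6296398646227489 2.3003065680343315 -0.13741962946615338
0.4 0.5 29.999999999999996 0.6917684076249062 2.449373498831643 -0.5231480284650549
```

```bash
python3 -m creep '[{"wx":0,"wy":0,"wz":0,"tx":-0.01,"ty":0.008,"tz":0,"claw":1},{"wx":0,"wy":0,"wz":0,"tx":-0.02,"ty":0.008,"tz":0,"claw":1},{"wx":0,"wy":0,"wz":0,"tx":-0.02,"ty":0.008,"tz":0,"claw":1},{"wx":0,"wy":0,"wz":0,"tx":-0.02,"ty":0.008,"tz":0,"claw":1},{"wx":0,"wy":0,"wz":0,"tx":-0.02,"ty":0.008,"tz":0,"claw":1}]'
python3 - <<'E'
from h import *
np.set_printoptions(precision=4,suppress=True)
s,p,R=st();print(s['qpos'],p);
print(*rel([.555,.191,.079],Rdes(np.radians(-2.1),0,-1)))
W=bot.get_calibration('wrist');o=-W['R'].T@W['t'];print('cam in tool',R.T@(o-p))
cv2.imwrite('pics/w3.png',bot.grab_frame('wrist'))
cv2.imwrite('pics/d3.png',bot.grab_frame('side')[130:300,190:350].repeat(4,0).repeat(4,1))
E
```

```text
clock: 3.2
position: [0.5758, 0.1917, 0.0832]
tool_rot: [-1.661, 1.566, 1.449]
force: [-0.2, 0.3, 0.4]
grip_width: 0.0
[-0.2625  0.7095 -0.2258  1.7611  0.2237  0.6935 -2.2094] [0.5758 0.1917 0.0832]
[0.0042 0.0013 0.0207] [ 0.34 -0.02  0.28]
cam in tool [-0.1258 -0.0009 -0.0707]
```

View pics/w3.png

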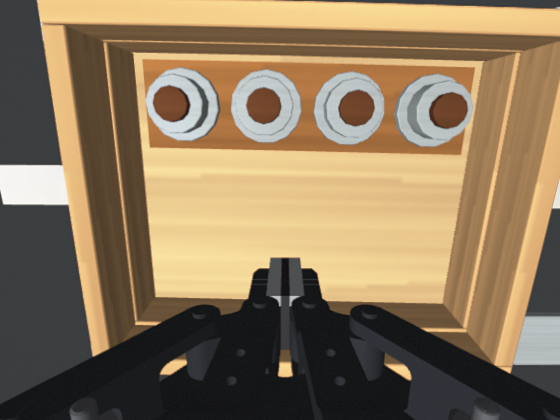

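View pics/d3.png

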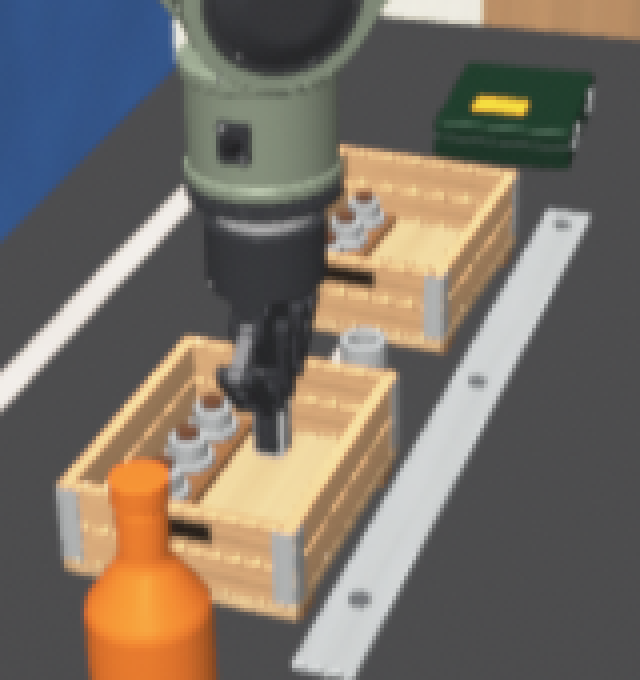

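```bash
python3 -m creep '[{"wx":0,"wy":0,"wz":0,"tx":0.004,"ty":0.001,"tz":0.012,"claw":1},{"wx":0,"wy":0,"wz":0,"tx":0.004,"ty":0.001,"tz":0.022,"claw":1},{"wx":0,"wy":0,"wz":0,"tx":0.004,"ty":0.001,"tz":0.026,"claw":1},{"wx":0,"wy":0,"wz":0,"tx":0.004,"ty":0.001,"tz":0.03,"claw":1},{"wx":0,"wy":0,"wz":0,"tx":0.004,"ty":0.001,"tz":0.034,"claw":1}]'
python3 -m creep '[{"wx":0,"wy":0,"wz":0,"tx":0,"ty":0,"tz":0.004,"claw":1},{"wx":0,"wy":0,"wz":0,"tx":0,"ty":0,"tz":0.004,"claw":1}]'
python3 - <<'E'
from h import *
np.set_printoptions(precision=4,suppress=True)
print(*rel([.535,.191,.079],Rdes(np.radians(-2.1),0,-1)))
cv2.imwrite('pics/d4.png',bot.grab_frame('side')[130:300,190:350].repeat(4,0).repeat(4,1))
E
```

```text
clock: 3.8
position: [0.542, 0.1918, 0.079]
tool_rot: [-1.766, 1.566, 1.345]
force: [3.9, -0.1, -2.9]
grip_width: 0.0
clock: 4.0
position: [0.5377, 0.1919, 0.0791]
tool_rot: [-1.762, 1.566, 1.349]
force: [-0.2, -0.2, 0.9]
grip_width: -0.0
[0.0001 0.001  0.0027] [ 0.34 -0.05  0.28]
```

View pics/d4.png

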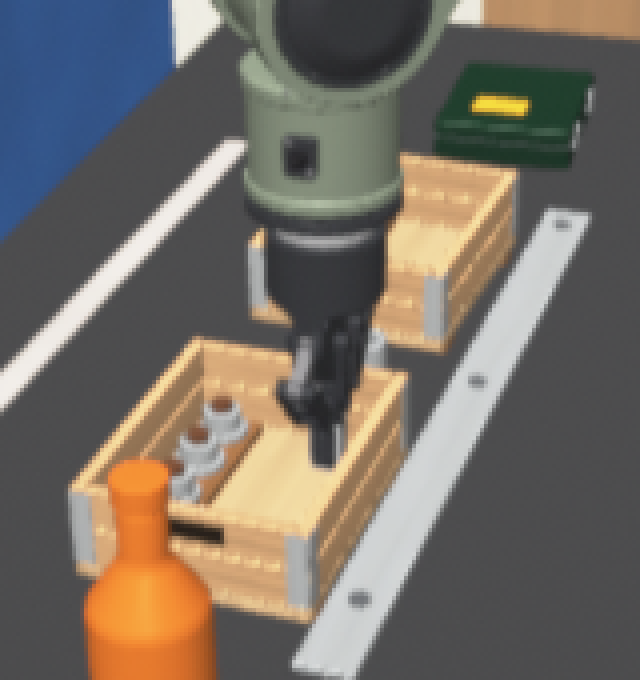

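```bash
python3 -m creep '[{"wx":0,"wy":0,"wz":0,"tx":0,"ty":0,"tz":0.003,"claw":1}]'
python3 -m creep '[{"wx":0,"wy":0,"wz":0,"tx":0,"ty":0,"tz":0.003,"claw":1}]'
python3 -m creep '[{"wx":0,"wy":0,"wz":0,"tx":0,"ty":0,"tz":0.003,"claw":1},{"wx":0,"wy":0,"wz":0,"tx":0,"ty":0,"tz":0.003,"claw":1}]'
```

```text
clock: 4.15
position: [0.5358, 0.192, 0.0793]
tool_rot: [-1.996, 1.565, 1.115]
force: [10.3, -1.7, -2.7]
grip_width: 0.0001
clock: 4.25
position: [0.5341, 0.192, 0.0796]
tool_rot: [-2.248, 1.563, 0.862]
force: [11.0, -0.8, -4.7]
grip_width: 0.0
clock: 4.45
position: [0.5321, 0.1921, 0.0798]
tool_rot: [-2.387, 1.561, 0.723]
force: [9.7, -0.7, -5.0]
grip_width: -0.0001
```

```bash
cat >> h.py <<'E'
def arc(th,face,y,h=.062,yaw=np.radians(-2.1),tmax=10.):
    phi=np.radians(np.interp(th,[10,45],[0,tmax]));t=np.radians(th)
    C=np.array([.006*np.tan(t)+.009*np.cos(t)-h*np.sin(t),.009*np.sin(t)+h*np.cos(t)])
    x0=np.array([np.cos(yaw),np.sin(yaw),0]);Rt=Rdes(yaw,phi,-1)
    Cw=np.array([face,y,0])+C[0]*x0+np.array([0,0,C[1]])
    return Cw-.017*Rt[:,0]-.011*Rt[:,2],Rt
def plan(ths,face,y,**k):
    for th in ths:
        P,Rt=arc(th,face,y,**k);t,w=rel(P,Rt);print(th,'t',np.round(t,4),'w',np.round(w,1),'P',np.round(P,3))
E
python3 - <<'E'
from h import *
plan([0,4,8,12,16,20,24,28,32,36,40,44,48,52,56,60],.516,.192)
E
```

```text
0 t [ 0.0008  0.0007 -0.0039] w [ 0.3 -0.4  0.4] P [0.536 0.191 0.079]
4 t [0.0003 0.0007 0.    ] w [ 0.3 -0.4  0.4] P [0.532 0.191 0.079]
8 t [0.0001 0.0007 0.004 ] w [ 0.3 -0.4  0.4] P [0.528 0.192 0.08 ]
12 t [0.0001 0.0007 0.0081] w [0.3 0.2 0.4] P [0.524 0.192 0.08 ]
16 t [0.0003 0.0007 0.0124] w [0.3 1.3 0.4] P [0.52  0.192 0.079]
20 t [0.0008 0.0006 0.0166] w [0.3 2.4 0.4] P [0.516 0.192 0.079]
24 t [0.0016 0.0006 0.0207] w [0.2 3.6 0.4] P [0.511 0.192 0.078]
28 t [0.0027 0.0006 0.0247] w [0.2 4.7 0.4] P [0.507 0.192 0.077]
32 t [0.0041 0.0006 0.0286] w [0.2 5.9 0.4] P [0.504 0.192 0.075]
36 t [0.0058 0.0006 0.0323] w [0.2 7.  0.4] P [0.5   0.193 0.074]
40 t [0.0078 0.0006 0.0358] w [0.2 8.2 0.4] P [0.496 0.193 0.072]
44 t [0.0101 0.0006 0.039 ] w [0.2 9.3 0.4] P [0.493 0.193 0.069]
48 t [0.0127 0.0006 0.0417] w [0.2 9.6 0.4] P [0.491 0.193 0.067]
52 t [0.0156 0.0006 0.044 ] w [0.2 9.6 0.4] P [0.488 0.193 0.064]
56 t [0.0187 0.0006 0.0458] w [0.2 9.6 0.4] P [0.486 0.193 0.061]
60 t [0.022  0.0006 0.0472] w [0.2 9.6 0.4] P [0.485 0.193 0.057]
```

```bash
python3 -m creep '[{"wx":0,"wy":0,"wz":0,"tx":0,"ty":0,"tz":0.006,"claw":1},{"wx":0,"wy":0,"wz":0,"tx":0,"ty":0,"tz":0.009,"claw":1},{"wx":0,"wy":1,"wz":0,"tx":0,"ty":0,"tz":0.012,"claw":1},{"wx":0,"wy":2,"wz":0,"tx":0.001,"ty":0,"tz":0.0155,"claw":1},{"wx":0,"wy":3,"wz":0,"tx":0.001,"ty":0,"tz":0.0185,"claw":1},{"wx":0,"wy":4,"wz":0,"tx":0.002,"ty":0,"tz":0.022,"claw":1},{"wx":0,"wy":5,"wz":0,"tx":0.003,"ty":0,"tz":0.025,"claw":1},{"wx":0,"wy":6,"wz":0,"tx":0.004,"ty":0,"tz":0.0285,"claw":1}]'
python3 - <<'E'
from h import *
s=st()[0];print(s['qpos'])
plan([32,36,40,44,48,52,56,60],.516,.192)
cv2.imwrite('pics/d5.png',bot.grab_frame('side')[130:300,190:350].repeat(4,0).repeat(4,1))
E
```

```text
clock: 5.25
position: [0.5051, 0.1933, 0.0765]
tool_rot: [-3.071, 1.455, 0.038]
force: [6.4, -1.6, 5.5]
grip_width: -0.0002
[-0.41028387  0.60844818 -0.1268328   2.03088989  0.31058151  0.42034056
 -2.39314992]
32 t [0.0008 0.0009 0.0016] w [ 0.2 -0.3  0.5] P [0.504 0.192 0.075]
36 t [0.0021 0.0009 0.0055] w [0.2 0.8 0.5] P [0.5   0.193 0.074]
40 t [0.0037 0.0009 0.0092] w [0.2 2.  0.5] P [0.496 0.193 0.072]
44 t [0.0056 0.0009 0.0127] w [0.2 3.1 0.5] P [0.493 0.193 0.069]
48 t [0.0079 0.0009 0.0156] w [0.2 3.4 0.5] P [0.491 0.193 0.067]
52 t [0.0105 0.0009 0.0182] w [0.2 3.4 0.5] P [0.488 0.193 0.064]
56 t [0.0134 0.001  0.0204] w [0.2 3.4 0.5] P [0.486 0.193 0.061]
60 t [0.0166 0.001  0.0221] w [0.2 3.4 0.5] P [0.485 0.193 0.057]
```

View pics/d5.png

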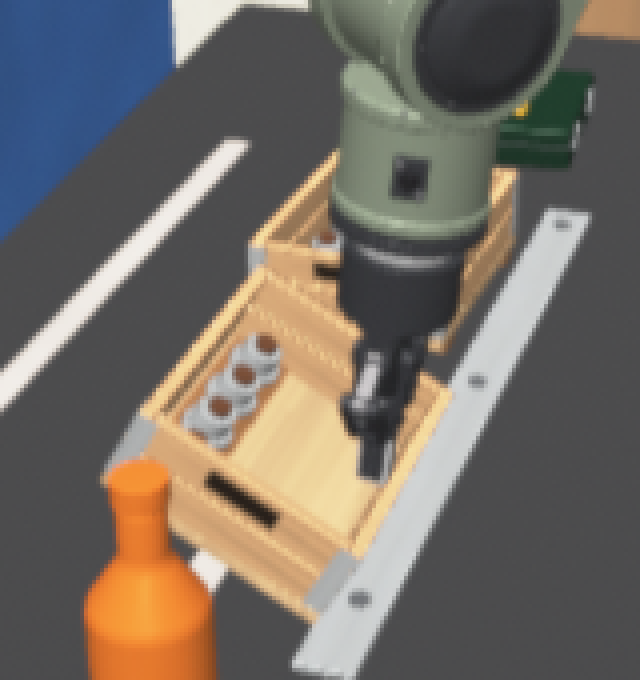

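Side view: the left crate is tipped about 30° at the bar with the finger inside the near wall. Continuing the arc.

```bash
python3 -m creep '[{"wx":0,"wy":0.5,"wz":0,"tx":0.001,"ty":0,"tz":0.0035,"claw":1},{"wx":0,"wy":1,"wz":0,"tx":0.0025,"ty":0,"tz":0.0065,"claw":1},{"wx":0,"wy":2,"wz":0,"tx":0.004,"ty":0,"tz":0.0095,"claw":1},{"wx":0,"wy":3,"wz":0,"tx":0.0055,"ty":0,"tz":0.0125,"claw":1},{"wx":0,"wy":3.4,"wz":0,"tx":0.0075,"ty":0,"tz":0.015,"claw":1},{"wx":0,"wy":3.4,"wz":0,"tx":0.009,"ty":0,"tz":0.017,"claw":1}]'
python3 - <<'E'
from h import *
s=st()[0];print(s['qpos'])
plan([44,48,52,54,56,58,60],.516,.192)
cv2.imwrite('pics/d6.png',bot.grab_frame('side')[130:300,190:350].repeat(4,0).repeat(4,1))
cv2.imwrite('pics/s6.png',bot.grab_frame('scene')[95:285,175:405].repeat(3,0).repeat(3,1))
E
```

```text
clock: 5.9
position: [0.4882, 0.1942, 0.0655]
tool_rot: [-3.097, 1.395, 0.012]
force: [0.6, -0.9, 7.9]
grip_width: -0.0002
[-5.42785631e-01  6.04177802e-01 -1.96111305e-03  2.12043202e+00
  3.30702218e-01  2.79809042e-01 -2.45933262e+00]
44 t [-0.003   0.0011 -0.0057] w [ 0.2 -0.3  0.5] P [0.493 0.193 0.069]
48 t [-0.0009  0.0012 -0.0026] w [ 0.2 -0.   0.5] P [0.491 0.193 0.067]
52 t [0.0016 0.0012 0.0002] w [ 0.2 -0.   0.5] P [0.488 0.193 0.064]
54 t [0.0029 0.0012 0.0014] w [ 0.2 -0.   0.5] P [0.487 0.193 0.062]
56 t [0.0043 0.0012 0.0025] w [ 0.2 -0.   0.5] P [0.486 0.193 0.061]
58 t [0.0058 0.0012 0.0035] w [ 0.2 -0.   0.5] P [0.486 0.193 0.059]
60 t [0.0074 0.0012 0.0044] w [ 0.2 -0.   0.5] P [0.485 0.193 0.057]
```

View pics/d6.png

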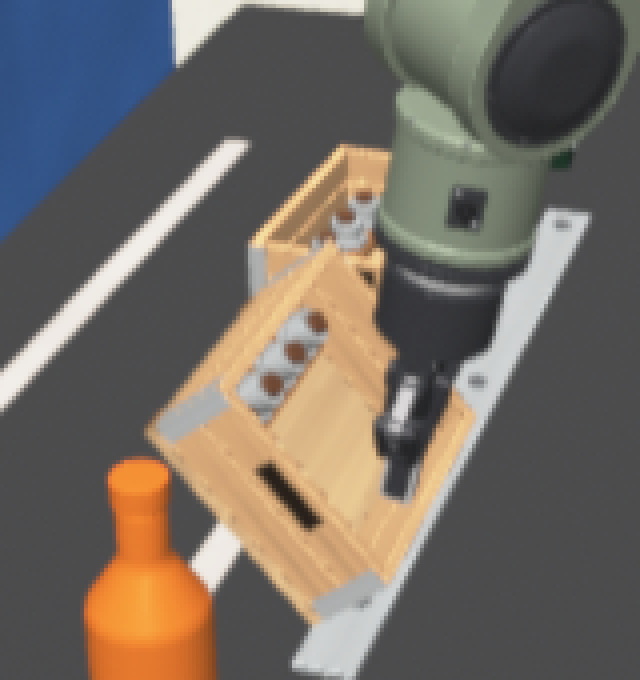

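View pics/s6.png

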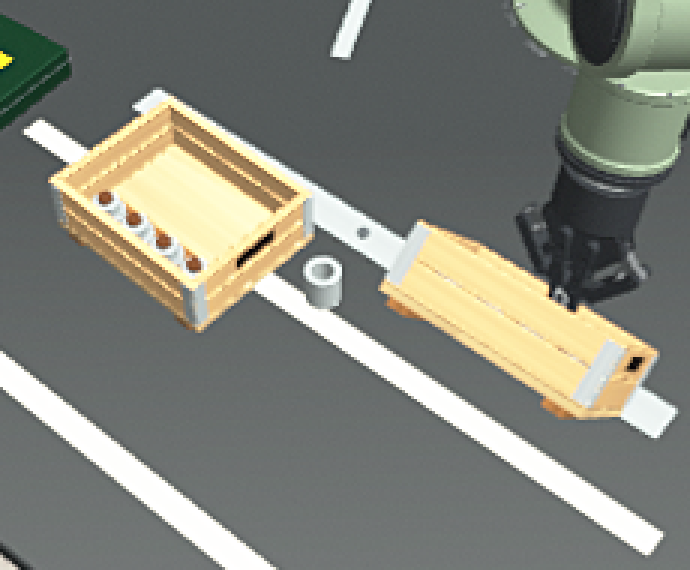

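```bash
cat >> h.py <<'E'
def onplane(c,px,p0,n):
    o,d=ray(c,px);return o+d*(((np.array(p0)-o)@n)/(d@n))[:,None]
E
python3 - <<'E'
from h import *
np.set_printoptions(precision=4,suppress=True)
D=bot.get_calibration('side');yaw=np.radians(-2.1);n=np.array([-np.sin(yaw),np.cos(yaw),0])
for yc in (.190,.196):
    P=onplane(D,[(190+148/4,130+432/4),(190+315/4,130+623/4)],np.array([.52,yc,0])+.1*n,n);d=P[0]-P[1]
    print(P,np.linalg.norm(d),np.degrees(np.arcsin(d[2]/np.linalg.norm(d))),np.degrees(np.arctan2(d[2],d[0])))
E
```

```text
[[0.6197 0.2864 0.1302]
 [0.5155 0.2902 0.0113]] 0.15805354627238558 48.74096567627309 48.76004753921905
[[0.617  0.2925 0.1344]
 [0.5135 0.2963 0.0164]] 0.156955255903396 48.74096567627309 48.760047539219045
```

```bash
python3 -m creep '[{"wx":0,"wy":0,"wz":0,"tx":0.003,"ty":0,"tz":0.0015,"claw":1},{"wx":0,"wy":0,"wz":0,"tx":0.0045,"ty":0,"tz":0.003,"claw":1},{"wx":0,"wy":0,"wz":0,"tx":0.006,"ty":0,"tz":0.004,"claw":1},{"wx":0,"wy":0,"wz":0,"tx":0.0075,"ty":0,"tz":0.0045,"claw":1},{"wx":0,"wy":0,"wz":0,"tx":0.0075,"ty":0,"tz":0.0045,"claw":1}]'
python3 - <<'E'
from h import *
s=st()[0];print(s['qpos'])
plan([56,58,60,62],.516,.192)
cv2.imwrite('pics/d7.png',bot.grab_frame('side')[130:300,190:350].repeat(4,0).repeat(4,1))
cv2.imwrite('pics/s7.png',bot.grab_frame('scene')[95:285,175:405].repeat(3,0).repeat(3,1))
E
```

```text
clock: 6.5
position: [0.485, 0.1946, 0.0572]
tool_rot: [-3.097, 1.396, 0.013]
force: [-0.1, 0.4, 4.7]
grip_width: 0.0002
[-0.55777952  0.61924562  0.01262101  2.12938302  0.32810025  0.25535216
 -2.46301933]
56 t [-0.0033  0.0014 -0.002 ] w [ 0.2 -0.   0.5] P [0.486 0.193 0.061]
58 t [-0.0018  0.0014 -0.001 ] w [ 0.2 -0.   0.5] P [0.486 0.193 0.059]
60 t [-0.0002  0.0014 -0.0001] w [ 0.2 -0.   0.5] P [0.485 0.193 0.057]
62 t [0.0014 0.0014 0.0006] w [ 0.2 -0.   0.5] P [0.485 0.193 0.056]
```

View pics/d7.png

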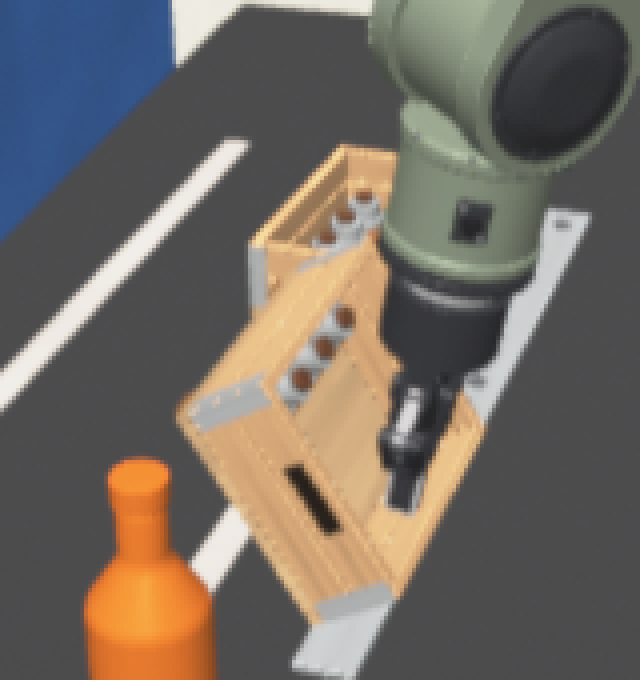

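View pics/s7.png

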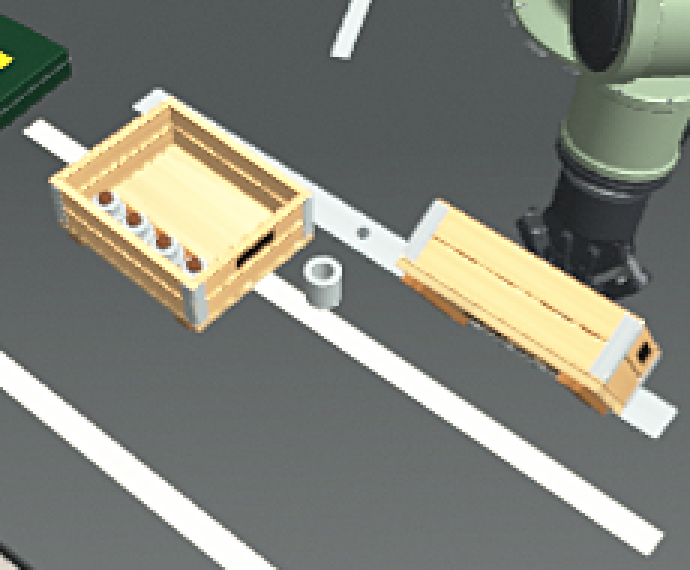

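```bash
python3 - <<'E'
from h import *
np.set_printoptions(precision=4,suppress=True)
D=bot.get_calibration('side');S=bot.get_calibration('scene');yaw=np.radians(-2.1);n=np.array([-np.sin(yaw),np.cos(yaw),0])
for yc in (.190,.196):
    P=onplane(D,[(190+180/4,130+415/4),(190+317/4,130+625/4)],np.array([.52,yc,0])+.1*n,n);d=P[0]-P[1]
    print(P,np.linalg.norm(d),np.degrees(np.arctan2(d[2],d[0])))
a=cv2.imread('pics/s7.png')[::3,::3]
cv2.imwrite('pics/s7z.png',cv2.resize(a[60:145,125:225],None,fx=7,fy=7,interpolation=cv2.INTER_CUBIC))
# expected image heights for underside centre
for th in (55,60,65):
    t=np.radians(th);f=np.array([.526,.192,0]);X=[f+np.array([np.cos(t)*s,y,np.sin(t)*s]) for s in (0,.03,.08,.13,.16) for y in (0,)]
    print(th,proj(S,X)-[175,95]-[125,60])
E
```

```text
[[0.5979 0.2872 0.1464]
 [0.5143 0.2903 0.0101]] 0.1599599280322573 58.45115233638092
[[0.5954 0.2933 0.1505]
 [0.5123 0.2964 0.0152]] 0.1588483905025691 58.451152336380964
55 [[50.2741 62.9713]
 [48.1135 61.9588]
 [44.2594 60.1529]
 [40.0512 58.1811]
 [37.3354 56.9087]]
60 [[50.2741 62.9713]
 [48.6144 61.1369]
 [45.6533 57.8644]
 [42.4195 54.291 ]
 [40.3323 51.9848]]
65 [[50.2741 62.9713]
 [49.1282 60.3293]
 [47.0843 55.6182]
 [44.8532 50.4768]
 [43.4136 47.1602]]
```

View pics/s7z.png

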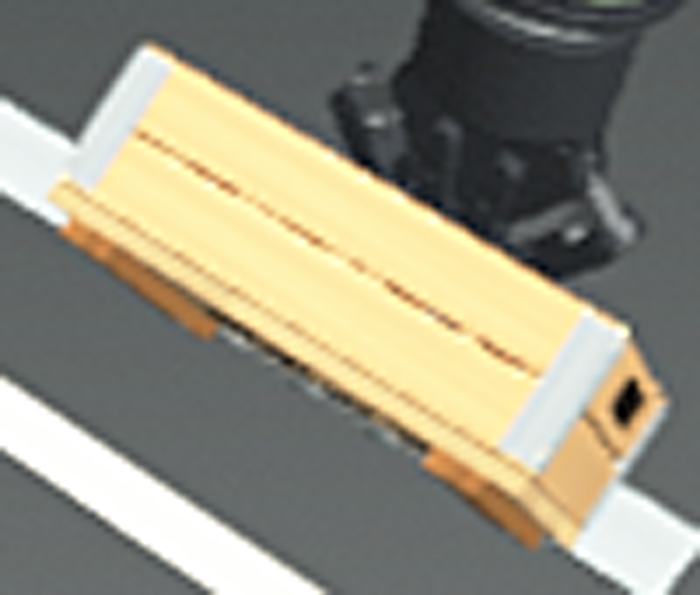

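```bash
python3 -m creep '[{"wx":0,"wy":0,"wz":0,"tx":0.001,"ty":0,"tz":0.0005,"claw":1},{"wx":0,"wy":0,"wz":0,"tx":0.002,"ty":0,"tz":0.001,"claw":1},{"wx":0,"wy":0,"wz":0,"tx":0.003,"ty":0,"tz":0.001,"claw":1},{"wx":0,"wy":0,"wz":0,"tx":0.0035,"ty":0,"tz":0.001,"claw":1}]'
python3 - <<'E'
from h import *
plan([56,58,60,62,64],.516,.192)
cv2.imwrite('pics/d8.png',bot.grab_frame('side')[130:300,190:350].repeat(4,0).repeat(4,1))
a=bot.grab_frame('scene');cv2.imwrite('pics/s8.png',a)
cv2.imwrite('pics/s8z.png',cv2.resize(a[155:240,300:400],None,fx=7,fy=7,interpolation=cv2.INTER_CUBIC))
E
```

```text
clock: 7.0
position: [0.4848, 0.1947, 0.0539]
tool_rot: [-3.096, 1.396, 0.014]
force: [-0.2, 0.3, 6.0]
grip_width: 0.0
56 t [-0.0065  0.0015 -0.0028] w [ 0.2 -0.   0.5] P [0.486 0.193 0.061]
58 t [-0.005   0.0016 -0.0018] w [ 0.2 -0.   0.5] P [0.486 0.193 0.059]
60 t [-0.0035  0.0016 -0.001 ] w [ 0.2 -0.   0.5] P [0.485 0.193 0.057]
62 t [-0.0018  0.0016 -0.0002] w [ 0.2 -0.   0.5] P [0.485 0.193 0.056]
64 t [-0.0001  0.0016  0.0003] w [ 0.2 -0.   0.5] P [0.484 0.193 0.054]
```

View pics/d8.png

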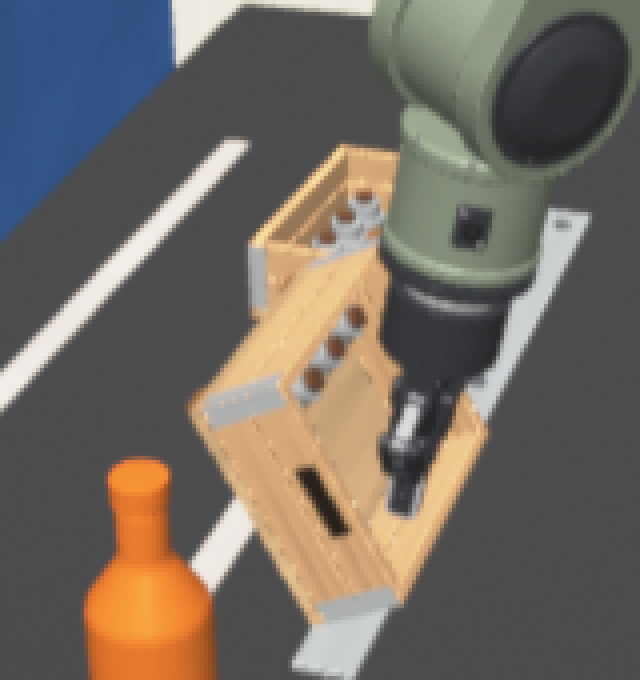

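View pics/s8z.png

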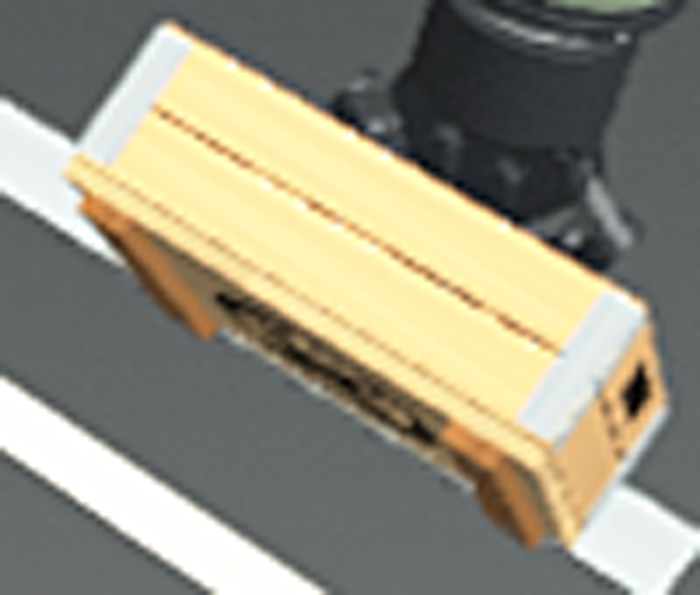

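Scene view: the dark burnt ring with its cross shows between the runners at about (345,208) full-frame, so the left crate is the stamped one. Letting it down along the reverse arc.

```bash
python3 - <<'E'
from h import *
plan([60,56,52,48,44,40,36,32,28,24,20,16,12,8,4,0],.516,.1945)
E
python3 -m creep '[{"wx":0,"wy":0,"wz":0,"tx":-0.002,"ty":0,"tz":-0.0005,"claw":1},{"wx":0,"wy":0,"wz":0,"tx":-0.0045,"ty":0,"tz":-0.0015,"claw":1},{"wx":0,"wy":0,"wz":0,"tx":-0.0065,"ty":0,"tz":-0.003,"claw":1},{"wx":0,"wy":0,"wz":0,"tx":-0.0085,"ty":0,"tz":-0.0045,"claw":1},{"wx":0,"wy":0,"wz":0,"tx":-0.0105,"ty":0,"tz":-0.0065,"claw":1},{"wx":0,"wy":0,"wz":0,"tx":-0.0125,"ty":0,"tz":-0.009,"claw":1}]'
python3 - <<'E'
from h import *
plan([52,48,44,40,36,32,28,24,20,16,12,8,4,0],.516,.1945)
cv2.imwrite('pics/d9.png',bot.grab_frame('side')[130:300,190:350].repeat(4,0).repeat(4,1))
E
```

```text
60 t [-0.0035 -0.0009 -0.0009] w [ 0.2 -0.   0.5] P [0.485 0.196 0.057]
56 t [-0.0065 -0.001  -0.0028] w [ 0.2 -0.   0.5] P [0.486 0.196 0.061]
52 t [-0.0093 -0.001  -0.0051] w [ 0.2 -0.   0.5] P [0.488 0.196 0.064]
48 t [-0.0118 -0.001  -0.0078] w [ 0.2 -0.   0.5] P [0.491 0.195 0.067]
44 t [-0.0139 -0.001  -0.0109] w [ 0.2 -0.3  0.5] P [0.493 0.195 0.069]
40 t [-0.0156 -0.001  -0.0145] w [ 0.2 -1.4  0.5] P [0.496 0.195 0.072]
36 t [-0.0169 -0.001  -0.0183] w [ 0.2 -2.6  0.5] P [0.5   0.195 0.074]
32 t [-0.018  -0.001  -0.0222] w [ 0.2 -3.7  0.5] P [0.504 0.195 0.075]
28 t [-0.0187 -0.001  -0.0263] w [ 0.2 -4.9  0.5] P [0.507 0.195 0.077]
24 t [-0.0192 -0.001  -0.0304] w [ 0.2 -6.   0.5] P [0.511 0.195 0.078]
20 t [-0.0193 -0.001  -0.0346] w [ 0.2 -7.2  0.5] P [0.516 0.195 0.079]
16 t [-0.0191 -0.0009 -0.0388] w [ 0.2 -8.3  0.5] P [0.52  0.194 0.079]
12 t [-0.0186 -0.0009 -0.0431] w [ 0.2 -9.4  0.5] P [0.524 0.194 0.08 ]
8 t [-0.0179 -0.0009 -0.0471] w [  0.2 -10.    0.5] P [0.528 0.194 0.08 ]
4 t [-0.017  -0.0009 -0.051 ] w [  0.2 -10.    0.5] P [0.532 0.194 0.079]
0 t [-0.0159 -0.
[... 494 characters left out ...]
0082] w [ 0.2 -2.7  0.6] P [0.5   0.195 0.074]
32 t [-0.005  -0.0007 -0.0121] w [ 0.2 -3.8  0.5] P [0.504 0.195 0.075]
28 t [-0.0057 -0.0007 -0.0162] w [ 0.2 -5.   0.5] P [0.507 0.195 0.077]
24 t [-0.0062 -0.0007 -0.0203] w [ 0.2 -6.1  0.5] P [0.511 0.195 0.078]
20 t [-0.0063 -0.0007 -0.0245] w [ 0.2 -7.2  0.5] P [0.516 0.195 0.079]
16 t [-0.0061 -0.0007 -0.0287] w [ 0.2 -8.4  0.5] P [0.52  0.194 0.079]
12 t [-0.0055 -0.0007 -0.033 ] w [ 0.2 -9.5  0.5] P [0.524 0.194 0.08 ]
8 t [-0.0048 -0.0006 -0.037 ] w [  0.2 -10.1   0.5] P [0.528 0.194 0.08 ]
4 t [-0.004  -0.0006 -0.0409] w [  0.2 -10.1   0.5] P [0.532 0.194 0.079]
0 t [-0.0028 -0.0006 -0.0446] w [  0.2 -10.1   0.5] P [0.536 0.194 0.079]
```

View pics/d9.png

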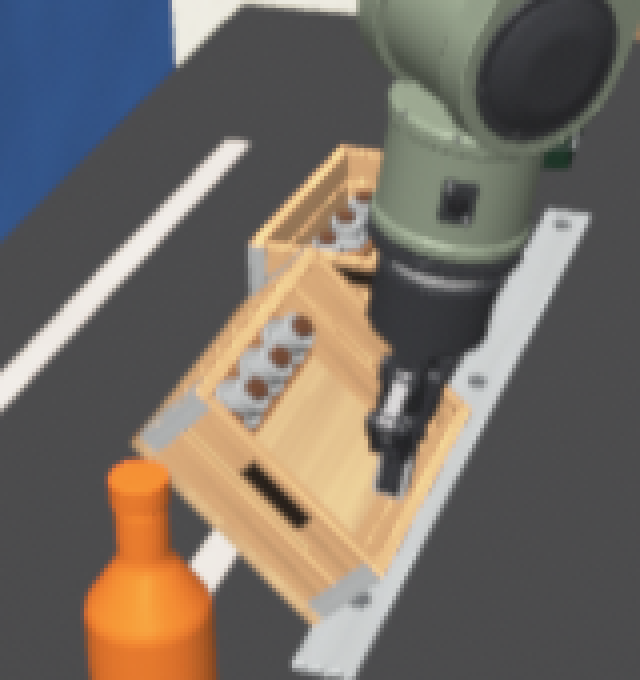

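```bash
python3 -m creep '[{"wx":0,"wy":-1,"wz":0,"tx":-0.0015,"ty":0,"tz":-0.003,"claw":1},{"wx":0,"wy":-2,"wz":0,"tx":-0.003,"ty":0,"tz":-0.0055,"claw":1},{"wx":0,"wy":-2.7,"wz":0,"tx":-0.004,"ty":0,"tz":-0.008,"claw":1},{"wx":0,"wy":-3.5,"wz":0,"tx":-0.0045,"ty":0,"tz":-0.011,"claw":1},{"wx":0,"wy":-4.5,"wz":0,"tx":-0.005,"ty":0,"tz":-0.014,"claw":1},{"wx":0,"wy":-5.3,"wz":0,"tx":-0.0055,"ty":0,"tz":-0.017,"claw":1},{"wx":0,"wy":-6,"wz":0,"tx":-0.006,"ty":0,"tz":-0.02,"claw":1},{"wx":0,"wy":-7,"wz":0,"tx":-0.006,"ty":0,"tz":-0.023,"claw":1}]'
python3 - <<'E'
from h import *
plan([24,20,16,12,8,4,0],.516,.1945)
E
```

```text
clock: 8.55
position: [0.5161, 0.194, 0.0794]
tool_rot: [-2.962, 1.513, 0.147]
force: [9.1, -0.1, -3.9]
grip_width: -0.0003
24 t [ 0.0011 -0.0005  0.0047] w [0.2 0.8 0.6] P [0.511 0.195 0.078]
20 t [ 0.0005 -0.0005  0.0006] w [ 0.2 -0.4  0.6] P [0.516 0.195 0.079]
16 t [ 0.0002 -0.0005 -0.0036] w [ 0.2 -1.5  0.6] P [0.52  0.194 0.079]
12 t [ 0.0002 -0.0005 -0.0079] w [ 0.2 -2.7  0.6] P [0.524 0.194 0.08 ]
8 t [ 0.0005 -0.0005 -0.012 ] w [ 0.2 -3.2  0.6] P [0.528 0.194 0.08 ]
4 t [ 0.0009 -0.0005 -0.0159] w [ 0.2 -3.2  0.6] P [0.532 0.194 0.079]
0 t [ 0.0015 -0.0005 -0.0198] w [ 0.2 -3.2  0.6] P [0.536 0.194 0.079]
```

```bash
python3 -m creep '[{"wx":0,"wy":-1,"wz":0,"tx":0,"ty":0,"tz":-0.003,"claw":1},{"wx":0,"wy":-2,"wz":0,"tx":0,"ty":0,"tz":-0.006,"claw":1},{"wx":0,"wy":-3,"wz":0,"tx":0,"ty":0,"tz":-0.009,"claw":1},{"wx":0,"wy":-3.2,"wz":0,"tx":0.0005,"ty":0,"tz":-0.012,"claw":1},{"wx":0,"wy":-3.2,"wz":0,"tx":0.001,"ty":0,"tz":-0.015,"claw":1},{"wx":0,"wy":-3.2,"wz":0,"tx":0.001,"ty":0,"tz":-0.018,"claw":1},{"wx":0,"wy":-3.2,"wz":0,"tx":0.001,"ty":0,"tz":-0.021,"claw":1},{"wx":0,"wy":-3.2,"wz":0,"tx":0.001,"ty":0,"tz":-0.03,"claw":1}]'
python3 - <<'E'
from h import *
np.set_printoptions(precision=4,suppress=True)
print(st()[0]['qpos'])
print(*rel([.55,.19,.25],Rdes(np.radians(-2.1),0,-1)),*rel([.57,-.16,.15],Rdes(np.radians(-2.1),0,-1)))
cv2.imwrite('pics/d10.png',bot.grab_frame('side'))
E
```

```text
clock: 9.35
position: [0.5456, 0.1929, 0.0801]
tool_rot: [-1.512, 1.561, 1.598]
force: [0.1, -0.9, 0.4]
grip_width: -0.0
[-0.2976  0.6789 -0.1983  1.8408  0.1942  0.6365 -2.2118]
[-0.1699  0.0011 -0.0044] [0.27 0.03 0.57] [-0.0734  0.3513 -0.0356] [0.27 0.03 0.57]
```

View pics/d10.png

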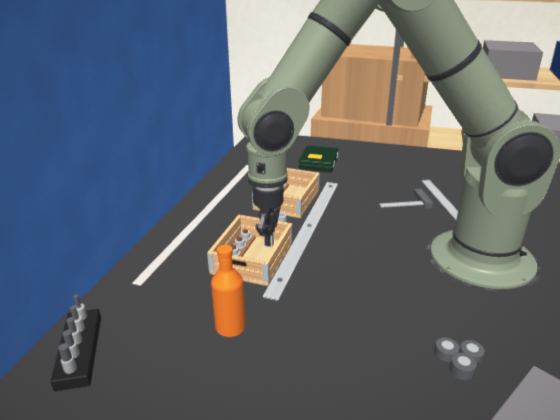

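```bash
python3 -m creep '[{"wx":0,"wy":0,"wz":0,"tx":-0.045,"ty":0,"tz":-0.005,"claw":1},{"wx":0,"wy":0,"wz":0,"tx":-0.09,"ty":0.01,"tz":-0.01,"claw":1},{"wx":0,"wy":0,"wz":0,"tx":-0.12,"ty":0.05,"tz":-0.01,"claw":1},{"wx":0,"wy":0,"wz":0,"tx":-0.14,"ty":0.095,"tz":-0.01,"claw":1},{"wx":0,"wy":0,"wz":0,"tx":-0.15,"ty":0.14,"tz":-0.01,"claw":1},{"wx":0,"wy":0,"wz":0,"tx":-0.15,"ty":0.185,"tz":-0.01,"claw":1},{"wx":0,"wy":0,"wz":0,"tx":-0.15,"ty":0.23,"tz":-0.01,"claw":1},{"wx":0,"wy":0,"wz":0,"tx":-0.15,"ty":0.275,"tz":-0.01,"claw":1}]'
python3 -m creep '[{"wx":0,"wy":0,"wz":0.5,"tx":0,"ty":0.035,"tz":-0.01,"claw":1},{"wx":0,"wy":0,"wz":0.5,"tx":0,"ty":0.075,"tz":-0.025,"claw":1},{"wx":0,"wy":0,"wz":0.5,"tx":0,"ty":0.075,"tz":-0.025,"claw":1}]'
python3 - <<'E'
from h import *
np.set_printoptions(precision=4,suppress=True)
print(st()[0]['qpos'])
print(*rel([.56,-.16,.079],Rdes(np.radians(-2.1),0,-1)))
cv2.imwrite('pics/w11.png',bot.grab_frame('wrist'))
E
```

```text
clock: 10.2
position: [0.5479, -0.0857, 0.2278]
tool_rot: [-1.634, 1.56, 1.476]
force: [0.5, 0.3, 0.3]
grip_width: 0.0002
clock: 10.5
position: [0.5705, -0.1673, 0.2267]
tool_rot: [2.44, 1.57, -0.74]
force: [-0.4, 0.9, -0.7]
grip_width: 0.0004
[ 0.3079  0.4998 -0.1737  1.7001  0.1022  0.9502 -1.5138]
[ 0.1477 -0.0069  0.0108] [-0.11 -0.02 -0.01]
```

View pics/w11.png

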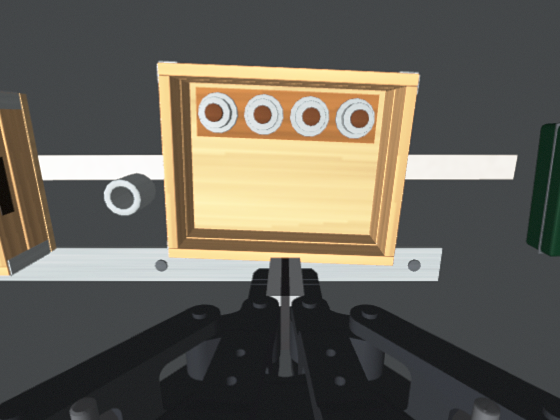

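Wrist view: right crate's rim corners are at about (158,63), (418,72), (397,264) and (167,257). The sleeve at (125,195) is still standing and the rail is at rows 248–281.

```bash
python3 - <<'E'
from h import *
np.set_printoptions(precision=4,suppress=True)
W=bot.get_calibration('wrist')
print(onz(W,[(158,63),(418,72),(397,264),(166,257)],.075))
print('rail far',onz(W,[(80,248),(425,248)],.006))
print('tape',onz(W,[(100,156),(450,156)],0))
print('sleeve',onz(W,[(123,198)],.04))
E
```

```text
[[ 0.6831 -0.0711  0.075 ]
 [ 0.6695 -0.268   0.075 ]
 [ 0.5109 -0.2606  0.075 ]
 [ 0.525  -0.056   0.075 ]]
rail far [[ 0.5101  0.065   0.006 ]
 [ 0.4965 -0.3138  0.006 ]]
tape [[ 0.6085  0.0271  0.    ]
 [ 0.5952 -0.3343  0.    ]]
sleeve [[ 0.5721 -0.0093  0.04  ]]
```

```bash
python3 -m creep '[{"wx":0,"wy":0,"wz":0,"tx":0.04,"ty":-0.007,"tz":0.005,"claw":1},{"wx":0,"wy":0,"wz":0,"tx":0.08,"ty":-0.007,"tz":0.011,"claw":1},{"wx":0,"wy":0,"wz":0,"tx":0.115,"ty":-0.007,"tz":0.011,"claw":1},{"wx":0,"wy":0,"wz":0,"tx":0.14,"ty":-0.007,"tz":0.011,"claw":1},{"wx":0,"wy":0,"wz":0,"tx":0.148,"ty":-0.007,"tz":0.013,"claw":1},{"wx":0,"wy":0,"wz":0,"tx":0.148,"ty":-0.007,"tz":0.023,"claw":1},{"wx":0,"wy":0,"wz":0,"tx":0.148,"ty":-0.007,"tz":0.03,"claw":1}]'
python3 -m creep '[{"wx":0,"wy":0,"wz":0,"tx":0,"ty":0,"tz":0.004,"claw":1},{"wx":0,"wy":0,"wz":0,"tx":0,"ty":0,"tz":0.007,"claw":1}]'
python3 -m creep '[{"wx":0,"wy":0,"wz":0,"tx":0,"ty":0,"tz":0.004,"claw":1},{"wx":0,"wy":0,"wz":0,"tx":0,"ty":0,"tz":0.007,"claw":1}]'
python3 - <<'E'
from h import *
print(st()[0]['qpos'])
plan([0,4],.503,-.16)
E
```

```text
clock: 11.25
position: [0.5399, -0.1556, 0.0797]
tool_rot: [-1.879, 1.57, 1.227]
force: [-0.4, 0.1, -0.1]
grip_width: -0.0
clock: 11.45
position: [0.5335, -0.1555, 0.0811]
tool_rot: [-2.918, 1.567, 0.188]
force: [6.2, -0.3, 0.8]
grip_width: 0.0001
clock: 11.65
position: [0.5272, -0.1554, 0.082]
tool_rot: [-3.065, 1.565, 0.04]
force: [7.2, -0.4, 3.6]
grip_width: -0.0001
[ 0.2886699   0.63951054 -0.15045954  1.92154978  0.16024422  0.5862492
 -1.57260581]
0 t [0.003  0.0055 0.004 ] w [ 0.  -0.3  0. ] P [ 0.523 -0.161  0.079]
4 t [0.0025 0.0055 0.0079] w [ 0.  -0.3  0. ] P [ 0.519 -0.161  0.079]
```

```bash
python3 -m creep '[{"wx":0,"wy":0,"wz":0,"tx":0.0035,"ty":0,"tz":0.003,"claw":1}]'
python3 -m creep '[{"wx":0,"wy":0,"wz":0,"tx":0.002,"ty":0,"tz":0.003,"claw":1}]'
python3 -m creep '[{"wx":0,"wy":0,"wz":0,"tx":0.002,"ty":0,"tz":0.003,"claw":1}]'
python3 -m creep '[{"wx":0,"wy":0,"wz":0,"tx":0.001,"ty":0,"tz":0.003,"claw":1}]'
python3 - <<'E'
from h import *
cv2.imwrite('pics/d12.png',bot.grab_frame('side')[100:270,190:350].repeat(4,0).repeat(4,1))
plan([0,4,8],.503,-.1555)
E
```

```text
clock: 11.75
position: [0.526, -0.1554, 0.0798]
tool_rot: [-3.123, 1.561, -0.017]
force: [10.3, 0.8, 9.3]
grip_width: -0.0001
clock: 11.85
position: [0.5249, -0.1552, 0.0788]
tool_rot: [-3.141, 1.556, -0.035]
force: [9.8, 1.0, 8.5]
grip_width: 0.0
clock: 11.95
position: [0.5242, -0.155, 0.0781]
tool_rot: [3.133, 1.551, -0.044]
force: [10.3, 0.4, 8.9]
grip_width: 0.0003
clock: 12.05
position: [0.5232, -0.155, 0.0781]
tool_rot: [3.122, 1.546, -0.055]
force: [11.4, -1.2, 2.2]
grip_width: 0.0002
0 t [-0.001   0.0013 -0.0002] w [ 0.1 -1.4 -0. ] P [ 0.523 -0.156  0.079]
4 t [-0.0016  0.0013  0.0037] w [ 0.1 -1.4 -0. ] P [ 0.519 -0.156  0.079]
8 t [-0.0018  0.0013  0.0076] w [ 0.1 -1.4 -0. ] P [ 0.515 -0.156  0.08 ]
```

View pics/d12.png

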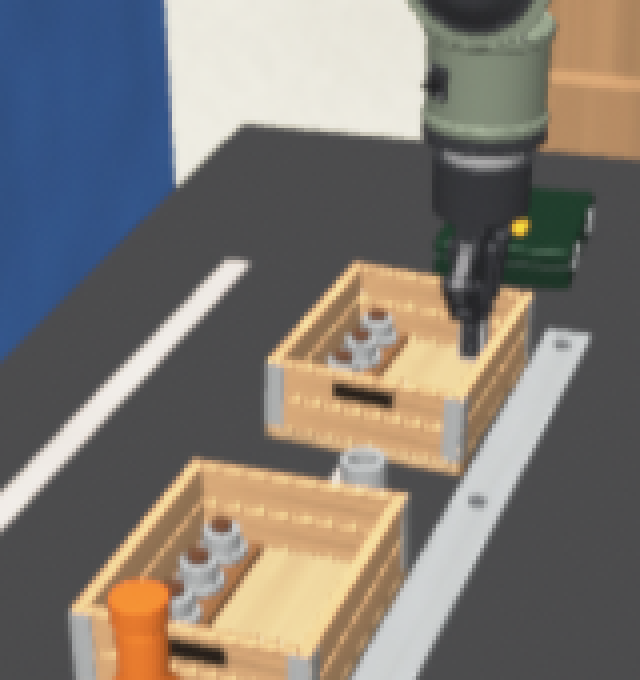

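```bash
python3 -m creep '[{"wx":0,"wy":-1,"wz":0,"tx":-0.001,"ty":0,"tz":0.0035,"claw":1},{"wx":0,"wy":-1,"wz":0,"tx":-0.001,"ty":0,"tz":0.0065,"claw":1},{"wx":0,"wy":-1,"wz":0,"tx":-0.001,"ty":0,"tz":0.0095,"claw":1}]'
python3 - <<'E'
from h import *
plan([4,8,12,16,20,24,28,32,36],.503,-.1555)
cv2.imwrite('pics/d13.png',bot.grab_frame('side')[100:270,190:350].repeat(4,0).repeat(4,1))
E
```

```text
clock: 12.4
position: [0.5153, -0.1546, 0.0797]
tool_rot: [3.096, 1.559, -0.081]
force: [11.6, -0.0, 3.0]
grip_width: 0.0002
4 t [ 0.0002  0.0014 -0.0038] w [ 0.1 -0.7 -0. ] P [ 0.519 -0.156  0.079]
8 t [0.     0.0014 0.0001] w [ 0.1 -0.7 -0. ] P [ 0.515 -0.156  0.08 ]
12 t [0.     0.0014 0.0042] w [ 0.1 -0.1 -0. ] P [ 0.511 -0.156  0.08 ]
16 t [0.0002 0.0014 0.0085] w [ 0.1  1.  -0. ] P [ 0.507 -0.156  0.079]
20 t [0.0007 0.0014 0.0127] w [ 0.1  2.2 -0. ] P [ 0.503 -0.155  0.079]
24 t [0.0015 0.0014 0.0168] w [ 0.1  3.3 -0. ] P [ 0.498 -0.155  0.078]
28 t [0.0025 0.0014 0.0208] w [ 0.1  4.5 -0. ] P [ 0.494 -0.155  0.077]
32 t [0.0039 0.0014 0.0247] w [ 0.1  5.6 -0. ] P [ 0.491 -0.155  0.075]
36 t [0.0056 0.0013 0.0284] w [ 0.1  6.8 -0. ] P [ 0.487 -0.155  0.074]
```

View pics/d13.png

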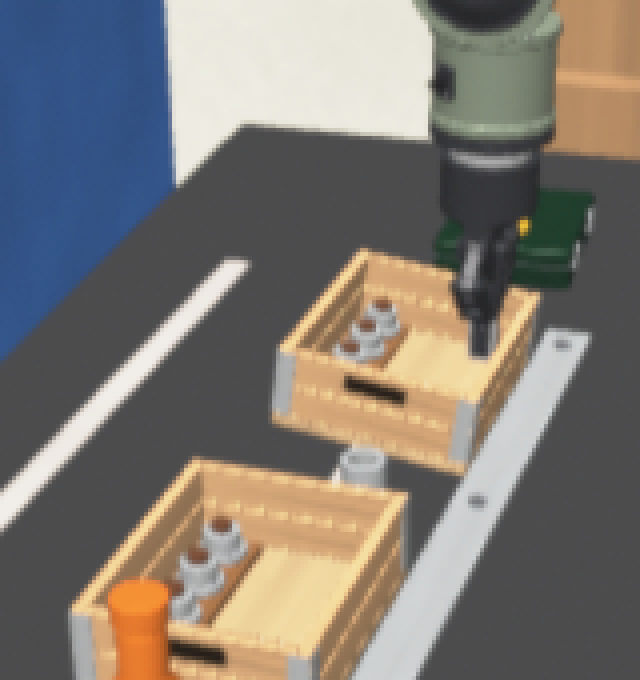

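```bash
python3 -m creep '[{"wx":0,"wy":0,"wz":0,"tx":0,"ty":0,"tz":0.003,"claw":1},{"wx":0,"wy":0,"wz":0,"tx":0,"ty":0,"tz":0.006,"claw":1},{"wx":0,"wy":1,"wz":0,"tx":0,"ty":0,"tz":0.009,"claw":1},{"wx":0,"wy":2,"wz":0,"tx":0.0005,"ty":0,"tz":0.012,"claw":1},{"wx":0,"wy":3,"wz":0,"tx":0.001,"ty":0,"tz":0.015,"claw":1},{"wx":0,"wy":4,"wz":0,"tx":0.002,"ty":0,"tz":0.0185,"claw":1},{"wx":0,"wy":5,"wz":0,"tx":0.003,"ty":0,"tz":0.022,"claw":1},{"wx":0,"wy":6,"wz":0,"tx":0.0045,"ty":0,"tz":0.0255,"claw":1}]'
python3 - <<'E'
from h import *
print(st()[0]['qpos'])
plan([28,32,36,40,44,48,52,56,60],.503,-.1555)
cv2.imwrite('pics/d14.png',bot.grab_frame('side')[100:270,190:350].repeat(4,0).repeat(4,1))
E
```

```text
clock: 13.25
position: [0.4907, -0.1537, 0.0759]
tool_rot: [3.135, 1.451, -0.042]
force: [5.2, -0.2, 10.3]
grip_width: -0.0002
[ 0.31104508  0.58168282 -0.14589491  2.10259901  0.18194178  0.34831201
 -1.57942042]
28 t [-0.0005  0.0014 -0.0039] w [ 0.1 -1.8 -0. ] P [ 0.494 -0.155  0.077]
32 t [0.0005 0.0014 0.0001] w [ 0.1 -0.6 -0. ] P [ 0.491 -0.155  0.075]
36 t [0.0017 0.0014 0.004 ] w [ 0.1  0.5 -0. ] P [ 0.487 -0.155  0.074]
40 t [0.0033 0.0014 0.0077] w [ 0.1  1.7 -0. ] P [ 0.483 -0.155  0.072]
44 t [0.0052 0.0014 0.0112] w [ 0.1  2.8 -0. ] P [ 0.48  -0.155  0.069]
48 t [0.0075 0.0014 0.0142] w [ 0.1  3.1 -0. ] P [ 0.478 -0.155  0.067]
52 t [0.0101 0.0014 0.0168] w [ 0.1  3.1 -0. ] P [ 0.475 -0.154  0.064]
56 t [0.013  0.0013 0.019 ] w [ 0.1  3.1 -0. ] P [ 0.473 -0.154  0.061]
60 t [0.0161 0.0013 0.0207] w [ 0.1  3.1 -0. ] P [ 0.472 -0.154  0.057]
```

View pics/d14.png

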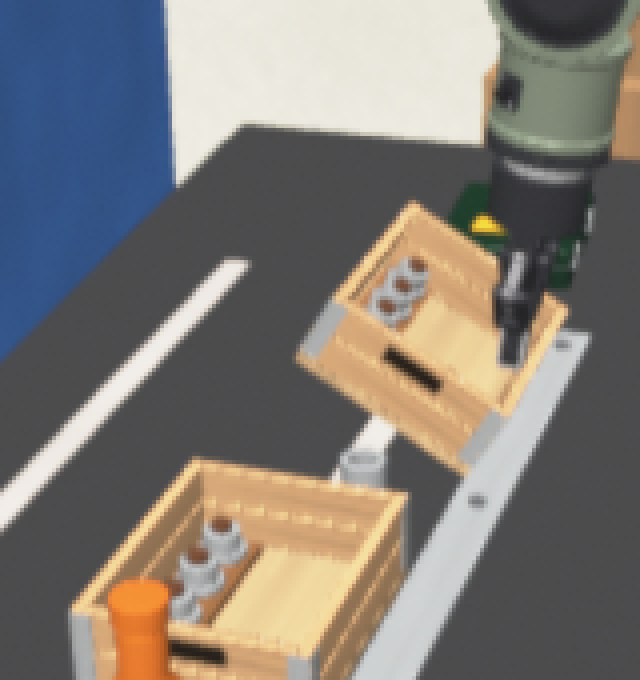

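```bash
python3 -m creep '[{"wx":0,"wy":0.3,"wz":0,"tx":0.001,"ty":0,"tz":0.0035,"claw":1},{"wx":0,"wy":0.6,"wz":0,"tx":0.0025,"ty":0,"tz":0.0065,"claw":1},{"wx":0,"wy":1,"wz":0,"tx":0.004,"ty":0,"tz":0.0095,"claw":1},{"wx":0,"wy":1.5,"wz":0,"tx":0.0055,"ty":0,"tz":0.0125,"claw":1},{"wx":0,"wy":1.5,"wz":0,"tx":0.0075,"ty":0,"tz":0.0145,"claw":1},{"wx":0,"wy":1.5,"wz":0,"tx":0.009,"ty":0,"tz":0.0165,"claw":1}]'
python3 - <<'E'
from h import *
print(st()[0]['qpos'])
plan([48,52,56,58,60,62],.503,-.155,tmax=8.)
cv2.imwrite('pics/d15.png',bot.grab_frame('side')[100:270,190:350].repeat(4,0).repeat(4,1))
E
```

```text
clock: 13.9
position: [0.4744, -0.1532, 0.0651]
tool_rot: [3.134, 1.424, -0.042]
force: [0.3, 0.1, 8.1]
grip_width: -0.0001
[ 0.31128514  0.583561   -0.13279795  2.16514223  0.19516194  0.25623832
 -1.58553015]
48 t [-0.0008  0.0007 -0.0039] w [ 0.1 -0.4 -0. ] P [ 0.478 -0.154  0.067]
52 t [ 0.0017  0.0007 -0.0013] w [ 0.1 -0.4 -0. ] P [ 0.476 -0.154  0.064]
56 t [0.0046 0.0007 0.001 ] w [ 0.1 -0.4 -0. ] P [ 0.474 -0.154  0.06 ]
58 t [0.0061 0.0007 0.002 ] w [ 0.1 -0.4 -0. ] P [ 0.473 -0.154  0.059]
60 t [0.0077 0.0007 0.0028] w [ 0.1 -0.4 -0. ] P [ 0.473 -0.154  0.057]
62 t [0.0093 0.0007 0.0035] w [ 0.1 -0.4 -0. ] P [ 0.472 -0.154  0.055]
```

View pics/d15.png

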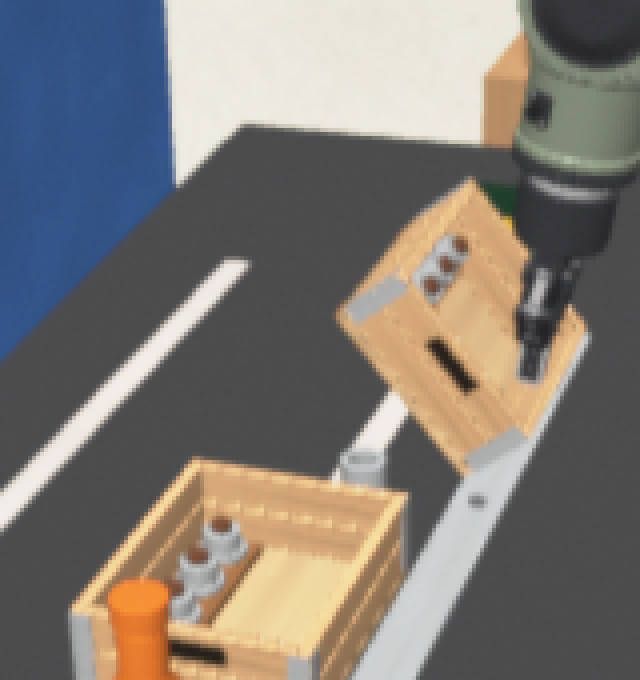

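```bash
python3 -m creep '[{"wx":0,"wy":0,"wz":0,"tx":0.003,"ty":0,"tz":0.0005,"claw":1},{"wx":0,"wy":0,"wz":0,"tx":0.005,"ty":0,"tz":0.0015,"claw":1},{"wx":0,"wy":0,"wz":0,"tx":0.007,"ty":0,"tz":0.0025,"claw":1},{"wx":0,"wy":0,"wz":0,"tx":0.009,"ty":0,"tz":0.0035,"claw":1},{"wx":0,"wy":0,"wz":0,"tx":0.01,"ty":0,"tz":0.004,"claw":1},{"wx":0,"wy":0,"wz":0,"tx":0.01,"ty":0,"tz":0.004,"claw":1}]'
python3 - <<'E'
from h import *
print(st()[0]['qpos'])
plan([60,62,64],.503,-.155,tmax=8.)
cv2.imwrite('pics/d16.png',bot.grab_frame('side')[100:270,190:350].repeat(4,0).repeat(4,1))
a=bot.grab_frame('scene')
cv2.imwrite('pics/s16z.png',cv2.resize(a[85:215,170:300],None,fx=4.5,fy=4.5,interpolation=cv2.INTER_CUBIC))
E
```

```text
clock: 14.55
position: [0.4712, -0.1532, 0.0546]
tool_rot: [3.134, 1.425, -0.043]
force: [-0.7, 0.7, 5.5]
grip_width: 0.0001
[ 0.30463043  0.6032924  -0.12261862  2.17515565  0.20328771  0.22683063
 -1.59236973]
60 t [-0.0023  0.0007 -0.0019] w [ 0.1 -0.4 -0. ] P [ 0.473 -0.154  0.057]
62 t [-0.0007  0.0007 -0.0013] w [ 0.1 -0.4 -0. ] P [ 0.472 -0.154  0.055]
64 t [ 0.001   0.0007 -0.0007] w [ 0.1 -0.4 -0. ] P [ 0.472 -0.154  0.054]
```

View pics/d16.png

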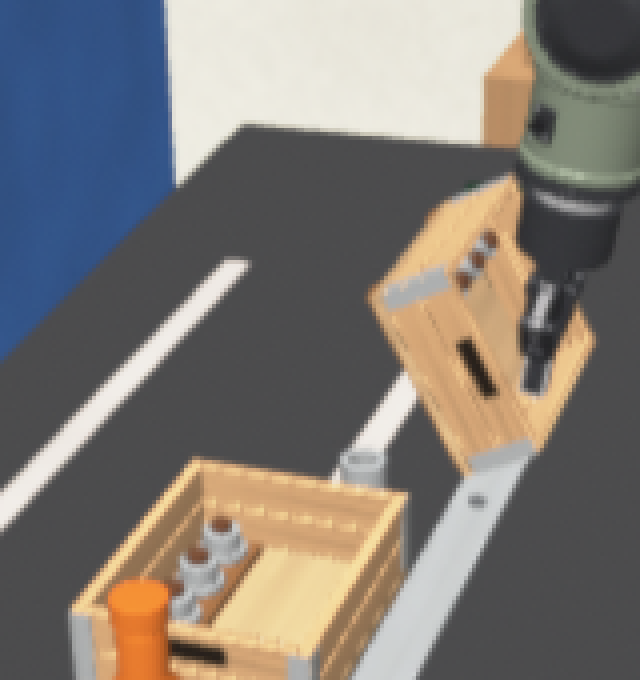

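View pics/s16z.png

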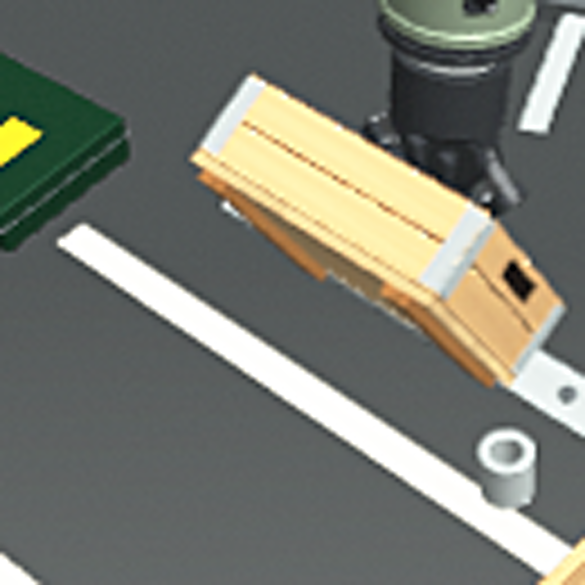

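The right crate is at about 63° and its underside between the runners is plain wood, with no ring. Letting it down.

```bash
python3 -m creep '[{"wx":0,"wy":0,"wz":0,"tx":-0.001,"ty":0,"tz":-0.001,"claw":1},{"wx":0,"wy":0,"wz":0,"tx":-0.003,"ty":0,"tz":-0.0025,"claw":1},{"wx":0,"wy":0,"wz":0,"tx":-0.005,"ty":0,"tz":-0.0035,"claw":1},{"wx":0,"wy":0,"wz":0,"tx":-0.007,"ty":0,"tz":-0.005,"claw":1},{"wx":0,"wy":0,"wz":0,"tx":-0.009,"ty":0,"tz":-0.0065,"claw":1},{"wx":0,"wy":0,"wz":0,"tx":-0.011,"ty":0,"tz":-0.0085,"claw":1},{"wx":0,"wy":0,"wz":0,"tx":-0.0125,"ty":0,"tz":-0.011,"claw":1}]'
python3 - <<'E'
from h import *
plan([52,48,44,40,36,32,28,24,20,16],.503,-.154,tmax=8.)
E
```

```text
clock: 15.35
position: [0.4819, -0.1536, 0.0694]
tool_rot: [3.133, 1.422, -0.044]
force: [7.0, -0.3, -1.2]
grip_width: 0.0004
52 t [ 0.0048 -0.0004  0.0068] w [ 0.1 -0.6 -0.1] P [ 0.476 -0.153  0.064]
48 t [ 0.0023 -0.0004  0.0041] w [ 0.1 -0.6 -0.1] P [ 0.478 -0.153  0.067]
44 t [ 0.0001 -0.0003  0.0011] w [ 0.1 -0.8 -0.1] P [ 0.481 -0.153  0.069]
40 t [-0.0017 -0.0003 -0.0024] w [ 0.1 -1.7 -0.1] P [ 0.484 -0.153  0.071]
36 t [-0.0032 -0.0003 -0.006 ] w [ 0.1 -2.6 -0.1] P [ 0.487 -0.153  0.073]
32 t [-0.0044 -0.0003 -0.0099] w [ 0.1 -3.5 -0.1] P [ 0.491 -0.154  0.075]
28 t [-0.0053 -0.0003 -0.0138] w [ 0.1 -4.4 -0.1] P [ 0.495 -0.154  0.077]
24 t [-0.0059 -0.0003 -0.0179] w [ 0.1 -5.4 -0.1] P [ 0.499 -0.154  0.078]
20 t [-0.0061 -0.0003 -0.022 ] w [ 0.1 -6.3 -0.1] P [ 0.503 -0.154  0.079]
16 t [-0.0061 -0.0003 -0.0262] w [ 0.1 -7.2 -0.1] P [ 0.507 -0.154  0.079]
```

```bash
python3 -m creep '[{"wx":0,"wy":-1.5,"wz":0,"tx":-0.0015,"ty":0,"tz":-0.002,"claw":1},{"wx":0,"wy":-2.2,"wz":0,"tx":-0.0025,"ty":0,"tz":-0.0045,"claw":1},{"wx":0,"wy":-3,"wz":0,"tx":-0.0035,"ty":0,"tz":-0.0075,"claw":1},{"wx":0,"wy":-3.7,"wz":0,"tx":-0.0045,"ty":0,"tz":-0.0105,"claw":1},{"wx":0,"wy":-4.4,"wz":0,"tx":-0.005,"ty":0,"tz":-0.0135,"claw":1},{"wx":0,"wy":-5.2,"wz":0,"tx":-0.0055,"ty":0,"tz":-0.0165,"claw":1},{"wx":0,"wy":-6,"wz":0,"tx":-0.006,"ty":0,"tz":-0.0195,"claw":1},{"wx":0,"wy":-6.5,"wz":0,"tx":-0.006,"ty":0,"tz":-0.0225,"claw":1}]'
python3 - <<'E'
from h import *
plan([24,20,16,12,8,4,0],.503,-.154,tmax=8.)
E
```

```text
clock: 16.15
position: [0.5051, -0.1543, 0.0794]
tool_rot: [3.107, 1.532, -0.069]
force: [8.4, -1.6, -2.3]
grip_width: -0.0
24 t [ 0.0012 -0.0002  0.0065] w [ 0.1  1.  -0.1] P [ 0.499 -0.154  0.078]
20 t [ 0.0005 -0.0002  0.0024] w [ 0.1  0.1 -0.1] P [ 0.503 -0.154  0.079]
16 t [ 0.0001 -0.0002 -0.0017] w [ 0.1 -0.8 -0.1] P [ 0.507 -0.154  0.079]
12 t [ 0.     -0.0002 -0.0059] w [ 0.1 -1.8 -0.1] P [ 0.511 -0.154  0.08 ]
8 t [ 0.0001 -0.0002 -0.01  ] w [ 0.1 -2.2 -0.1] P [ 0.515 -0.154  0.08 ]
4 t [ 0.0004 -0.0002 -0.0139] w [ 0.1 -2.2 -0.1] P [ 0.519 -0.155  0.079]
0 t [ 0.0011 -0.0002 -0.0178] w [ 0.1 -2.2 -0.1] P [ 0.523 -0.155  0.079]
```

```bash
python3 -m creep '[{"wx":0,"wy":-1,"wz":0,"tx":0,"ty":0,"tz":-0.003,"claw":1},{"wx":0,"wy":-1.8,"wz":0,"tx":0,"ty":0,"tz":-0.006,"claw":1},{"wx":0,"wy":-2.2,"wz":0,"tx":0,"ty":0,"tz":-0.009,"claw":1},{"wx":0,"wy":-2.2,"wz":0,"tx":0.0005,"ty":0,"tz":-0.012,"claw":1},{"wx":0,"wy":-2.2,"wz":0,"tx":0.0005,"ty":0,"tz":-0.015,"claw":1},{"wx":0,"wy":-2.2,"wz":0,"tx":0.0005,"ty":0,"tz":-0.018,"claw":1},{"wx":0,"wy":-2.2,"wz":0,"tx":0.0005,"ty":0,"tz":-0.021,"claw":1},{"wx":0,"wy":-2.2,"wz":0,"tx":0.0005,"ty":0,"tz":-0.03,"claw":1}]'
python3 -m creep '[{"wx":0,"wy":0,"wz":0,"tx":-0.04,"ty":0,"tz":0,"claw":1},{"wx":0,"wy":0,"wz":0,"tx":-0.08,"ty":0,"tz":0,"claw":1},{"wx":0,"wy":0,"wz":0,"tx":-0.12,"ty":0,"tz":0.01,"claw":1},{"wx":0,"wy":0,"wz":0,"tx":-0.15,"ty":0,"tz":0.02,"claw":1}]'
python3 - <<'E'
from h import *
print(st()[0]['qpos'])
cv2.imwrite('pics/s17.png',bot.grab_frame('scene'))
cv2.imwrite('pics/d17.png',bot.grab_frame('side'))
E
```

```text
clock: 16.95
position: [0.5345, -0.1554, 0.08]
tool_rot: [0.805, 1.569, -2.372]
force: [0.5, 0.2, -0.1]
grip_width: 0.0002
clock: 17.35
position: [0.515, -0.1544, 0.2324]
tool_rot: [1.474, 1.569, -1.702]
force: [-0.4, 0.2, 0.1]
grip_width: -0.0001
[ 0.32527347  0.40668735 -0.19138762  1.84144393  0.09777962  0.90241897
 -1.51716426]
```

View pics/s17.png

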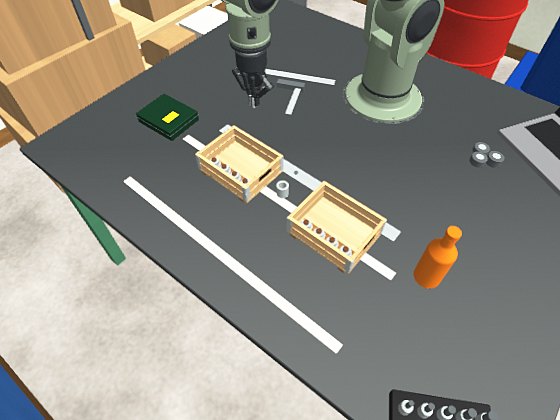

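View pics/d17.png

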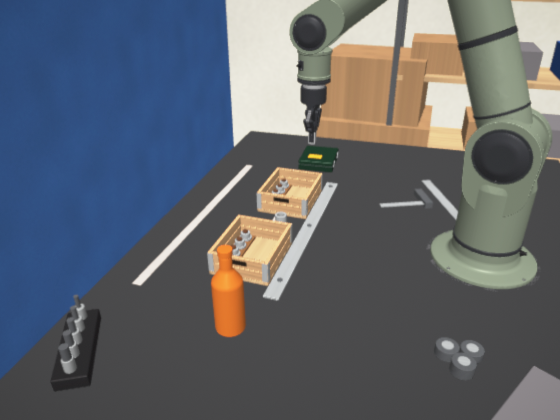

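```bash
python3 - <<'E'
from h import *
print(*rel([.475,.192,.23],Rdes(np.radians(-2.1),0,-1)))
c=bot.get_calibration('scene')
print(onz(c,[(175+505/3.4,0)],0) is None)
E
python3 -m creep '[{"wx":0,"wy":0,"wz":0,"tx":0,"ty":-0.045,"tz":0.005,"claw":0.3},{"wx":0,"wy":0,"wz":0,"tx":0,"ty":-0.09,"tz":0.01,"claw":0.3},{"wx":0,"wy":0,"wz":0,"tx":0,"ty":-0.135,"tz":0.02,"claw":0.3},{"wx":0,"wy":0,"wz":0,"tx":0,"ty":-0.18,"tz":0.03,"claw":0.3},{"wx":0,"wy":0,"wz":0,"tx":0,"ty":-0.225,"tz":0.04,"claw":0.3},{"wx":0,"wy":0,"wz":0,"tx":0,"ty":-0.265,"tz":0.05,"claw":0.3},{"wx":0,"wy":0,"wz":0,"tx":0,"ty":-0.31,"tz":0.05,"claw":0.3},{"wx":0,"wy":0,"wz":0,"tx":0,"ty":-0.345,"tz":0.05,"claw":0.3}]'
python3 - <<'E'
from h import *
print(st()[0]['qpos'])
print(*rel([.475,.192,.046],Rdes(np.radians(-2.1),0,-1)))
cv2.imwrite('pics/w18.png',bot.grab_frame('wrist'))
E
```

```text
[ 0.0029 -0.3453  0.0529] [ 0.07 -0.21 -0.15]
False
clock: 18.25
position: [0.4773, 0.1943, 0.2326]
tool_rot: [2.463, 1.567, -0.713]
force: [0.9, -1.0, -1.5]
grip_width: 0.0601
[-0.26460475  0.37973265 -0.3081702   1.89288189  0.14999876  0.88965852
 -2.25171505]
[0.1866 0.0019 0.0028] [ 0.15 -0.17 -0.14]
```

View pics/w18.png

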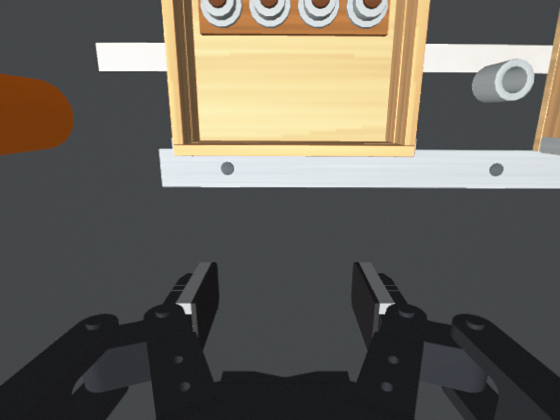

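```bash
python3 - <<'E'
from h import *
np.set_printoptions(precision=4,suppress=True)
W=bot.get_calibration('wrist')
print('near rim',onz(W,[(174,155),(414,156)],.075));print('tape',onz(W,[(98,44),(460,44)],0))
E
python3 -m creep '[{"wx":0,"wy":0,"wz":0,"tx":0.04,"ty":0,"tz":0.004,"claw":0.3},{"wx":0,"wy":0,"wz":0,"tx":0.08,"ty":0,"tz":0.004,"claw":0.3},{"wx":0,"wy":0,"wz":0,"tx":0.12,"ty":0,"tz":0.004,"claw":0.3},{"wx":0,"wy":0,"wz":0,"tx":0.155,"ty":0,"tz":0.004,"claw":0.3},{"wx":0,"wy":0,"wz":0,"tx":0.18,"ty":0,"tz":0.004,"claw":0.3},{"wx":0,"wy":0,"wz":0,"tx":0.186,"ty":0,"tz":0.004,"claw":0.3},{"wx":0,"wy":0,"wz":0,"tx":0.186,"ty":0,"tz":0.004,"claw":0.3}]'
python3 - <<'E'
from h import *
print(st()[0]['qpos'])
print(*rel([.628,.187,.046],Rdes(np.radians(-2.1),0,-1)))
E
```

```text
near rim [[0.52   0.2914 0.075 ]
 [0.5132 0.0925 0.075 ]]
tape [[0.6213 0.3772 0.    ]
 [0.6106 0.0275 0.    ]]
clock: 19.0
position: [0.4733, 0.1999, 0.046]
tool_rot: [2.887, 1.569, -0.284]
force: [-0.2, -0.4, 0.4]
grip_width: 0.0599
[-0.35569791  0.67181121 -0.21537483  2.01813928  0.29466952  0.47979696
 -2.38832596]
[ 0.0002  0.0083 -0.155 ] [ 0.42 -0.08 -0.02]
```

```bash
python3 -m creep '[{"wx":0.4,"wy":0,"wz":0,"tx":0,"ty":0.008,"tz":-0.01,"claw":0.3},{"wx":0.4,"wy":0,"wz":0,"tx":0,"ty":0.008,"tz":-0.018,"claw":0.3},{"wx":0.4,"wy":0,"wz":0,"tx":0,"ty":0.008,"tz":-0.026,"claw":0.3},{"wx":0.4,"wy":0,"wz":0,"tx":0,"ty":0.008,"tz":-0.032,"claw":0.3},{"wx":0.4,"wy":0,"wz":0,"tx":0,"ty":0.008,"tz":-0.04,"claw":0.3},{"wx":0.4,"wy":0,"wz":0,"tx":0,"ty":0.008,"tz":-0.048,"claw":0.3},{"wx":0.4,"wy":0,"wz":0,"tx":0,"ty":0.008,"tz":-0.056,"claw":0.3},{"wx":0.4,"wy":0,"wz":0,"tx":0,"ty":0.008,"tz":-0.064,"claw":0.3}]'
python3 - <<'E'
from h import *
print(st()[0]['qpos'])
print(*rel([.628,.187,.046],Rdes(np.radians(-2.1),0,-1)))
cv2.imwrite('pics/s19.png',bot.grab_frame('scene')[100:310,150:420].repeat(2,0).repeat(2,1))
cv2.imwrite('pics/d19.png',bot.grab_frame('side')[130:300,190:350].repeat(4,0).repeat(4,1))
E
```

```text
clock: 19.8
position: [0.5367, 0.19, 0.0461]
tool_rot: [1.357, 1.57, -1.821]
force: [-6.7, -0.5, 3.0]
grip_width: 0.0598
[-0.28033595  0.72806266 -0.23207416  1.87042402  0.28599674  0.5758651
 -2.30370622]
[ 0.0001 -0.0003 -0.0913] [ 0.03  0.01 -0.04]
```

View pics/s19.png

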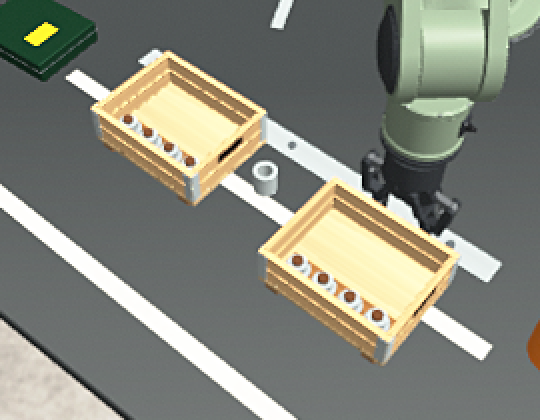

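View pics/d19.png

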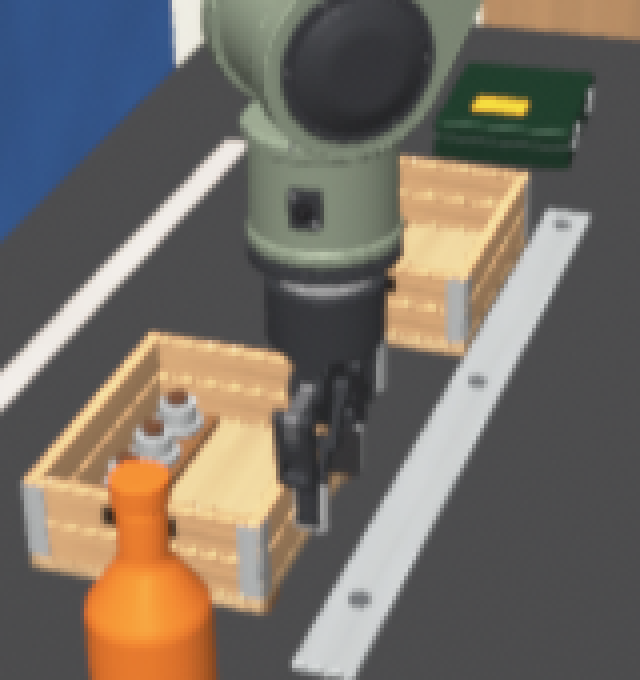

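The crate slides straight with the fingers behind its near wall. Pushing on another ~91 mm, decelerating at the end.

```bash
python3 -m creep '[{"wx":0,"wy":0,"wz":0,"tx":0,"ty":0,"tz":-0.01,"claw":0.3},{"wx":0,"wy":0,"wz":0,"tx":0,"ty":0,"tz":-0.02,"claw":0.3},{"wx":0,"wy":0,"wz":0,"tx":0,"ty":0,"tz":-0.03,"claw":0.3},{"wx":0,"wy":0,"wz":0,"tx":0,"ty":0,"tz":-0.04,"claw":0.3},{"wx":0,"wy":0,"wz":0,"tx":0,"ty":0,"tz":-0.05,"claw":0.3},{"wx":0,"wy":0,"wz":0,"tx":0,"ty":0,"tz":-0.06,"claw":0.3},{"wx":0,"wy":0,"wz":0,"tx":0,"ty":0,"tz":-0.07,"claw":0.3},{"wx":0,"wy":0,"wz":0,"tx":0,"ty":0,"tz":-0.076,"claw":0.3}]'
python3 -m creep '[{"wx":0,"wy":0,"wz":0,"tx":0,"ty":0,"tz":-0.006,"claw":0.3},{"wx":0,"wy":0,"wz":0,"tx":0,"ty":0,"tz":-0.01,"claw":0.3},{"wx":0,"wy":0,"wz":0,"tx":0,"ty":0,"tz":-0.013,"claw":0.3},{"wx":0,"wy":0,"wz":0,"tx":0,"ty":0,"tz":-0.013,"claw":0.3}]'
python3 - <<'E'
from h import *
print(*rel([.628,.187,.046],Rdes(np.radians(-2.1),0,-1)))
cv2.imwrite('pics/s20.png',bot.grab_frame('scene')[100:360,150:420].repeat(2,0).repeat(2,1))
cv2.imwrite('pics/w20.png',bot.grab_frame('wrist'))
E
```

```text
clock: 20.7
position: [0.6147, 0.187, 0.0463]
tool_rot: [3.088, 1.569, -0.091]
force: [-6.0, 0.8, 2.6]
grip_width: 0.0596
clock: 21.1
position: [0.6282, 0.1865, 0.0463]
tool_rot: [-3.128, 1.568, -0.024]
force: [-0.8, 0.9, -0.5]
grip_width: 0.0602
[ 0.0003 -0.0005  0.0002] [-0.04 -0.13  0.  ]
```

View pics/s20.png

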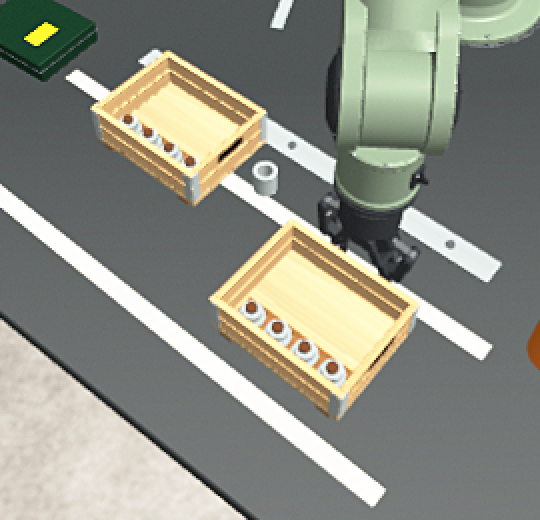

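```bash
python3 -m creep '[{"wx":0,"wy":0,"wz":0,"tx":0,"ty":0,"tz":0.01,"claw":0.3},{"wx":0,"wy":0,"wz":0,"tx":0,"ty":0,"tz":0.03,"claw":0.3},{"wx":0,"wy":0,"wz":0,"tx":-0.01,"ty":0,"tz":0.06,"claw":0.3},{"wx":0,"wy":0,"wz":0,"tx":-0.05,"ty":0,"tz":0.08,"claw":0.3},{"wx":0,"wy":0,"wz":0,"tx":-0.09,"ty":0,"tz":0.08,"claw":0.3},{"wx":0,"wy":0,"wz":0,"tx":-0.13,"ty":0,"tz":0.08,"claw":0.3},{"wx":0,"wy":0,"wz":0,"tx":-0.17,"ty":0,"tz":0.06,"claw":0.3},{"wx":0,"wy":0,"wz":0,"tx":-0.2,"ty":0,"tz":0.04,"claw":0.3}]'
python3 - <<'E'
from h import *
np.set_printoptions(precision=4,suppress=True)
S=bot.get_calibration('scene')
P=onz(S,[(150+u/2,100+v/2) for u,v in [(292,222),(418,303),(338,401),(211,298)]],.075);print(P,P.mean(0))
cv2.imwrite('pics/w21.png',bot.grab_frame('wrist'));cv2.imwrite('pics/s21.png',bot.grab_frame('scene'));cv2.imwrite('pics/d21.png',bot.grab_frame('side'))
E
```

```text
clock: 22.0
position: [0.5878, 0.1882, 0.2496]
tool_rot: [-2.964, 1.565, 0.141]
force: [0.4, 0.4, -0.1]
grip_width: 0.0597
[[0.644  0.0886 0.075 ]
 [0.647  0.2808 0.075 ]
 [0.8093 0.2757 0.075 ]
 [0.7952 0.0787 0.075 ]] [0.7239 0.1809 0.075 ]
```

View pics/w21.png

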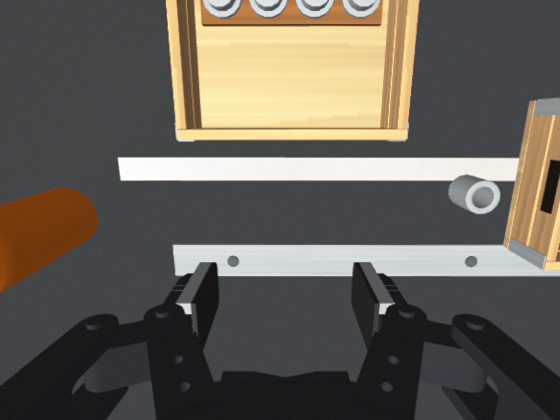

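View pics/s21.png

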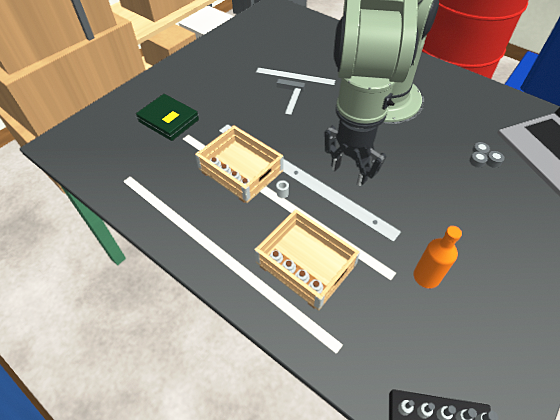

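View pics/d21.png

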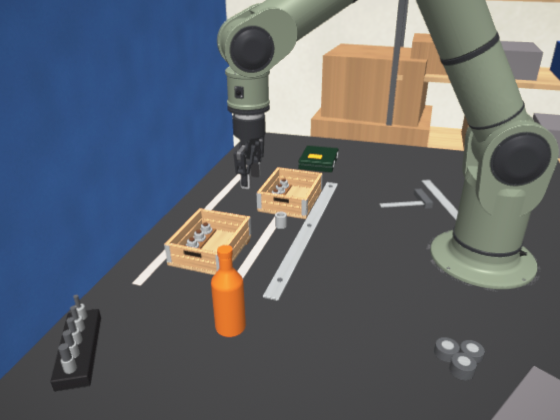

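```bash
python3 - <<'E'
from h import *
np.set_printoptions(precision=4,suppress=True)
W=bot.get_calibration('wrist');S=bot.get_calibration('scene')
print('near rim',onz(W,[(176,140),(408,139)],.075));print('tape far edge of near line',onz(W,[(176,157),(408,158)],0))
print('sleeve top',onz(W,[(485,197)],.04))
print('far tape inner edge', onz(S,[(131,178),(342,346)],0))
a=cv2.imread('pics/s0.png') if False else cv2.imread('pics/scene0.png');b=cv2.imread('pics/s21.png')
d=cv2.absdiff(a,b).max(2)
for n,(x0,x1,y0,y1) in dict(case=(135,200,92,140),bottle=(412,465,222,290),sleeve=(275,291,178,198)).items(): print(n,(d[y0:y1,x0:x1]>25).sum())
E
```

```text
near rim [[0.6442 0.2813 0.075 ]
 [0.6373 0.0809 0.075 ]]
tape far edge of near line [[0.6225 0.3074 0.    ]
 [0.6116 0.0534 0.    ]]
sleeve top [[ 0.5744 -0.013   0.04  ]]
far tape inner edge [[ 0.807  -0.4069  0.    ]
 [ 0.8375  0.3653  0.    ]]
case 0
bottle 0
sleeve 1
```

```bash
python3 - <<'E'
from workcell import bot
print(bot.job_done())
E
```

```text
the job is handed in; nothing more can be done
None
```

The job is done and handed in at about 22 s; no verdict came back. The left crate is the stamped one and now stands in the dispatch lane.

- **Tipping:** I tipped the left crate first, to about 64°, and its underside showed the burnt ring and cross. I let it down flat. The right crate then went to about 63°, showed plain wood, and was let down flat too.
- **Push:** I pushed the left crate about 123 mm forward with the fingers on its near wall, then withdrew the gripper clear of everything.
- **Last checks:** The stamped crate's near edge is about 25 mm inside the near tape line. The far side has about the same room, taking the 210 mm lane width as given.
- **Bystanders:** In the before and after pictures the bottle, the case and the sleeve look unchanged.
- **Other crate:** The unstamped crate stands flat, about 15 mm from its start, because it was pulled up to the bar for tipping.
- **Disagreements:** The scene and side cameras differed by 5–7 mm, so I mostly relied on the wrist camera and on where the crates met the bar. The last wrist and scene measurements of the near edge agreed within about 7 mm. The first move was refused because a row had missing values, and nothing moved on that call.

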